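Load the last sherd and start the rinse at the set flow

ROBOT

A 6-joint arm with a two-finger parallel gripper is mounted at the origin on a cart in front of the work surface, level with it; the furniture and walls round the work are solid. World frame = base frame: x ahead of the robot, y to its left, z up, the work surface at z = 0. Lengths are in m, angles in degrees, forces in N, time in s.
With the tool pointing down it reaches from about 0.3 to 0.75 m from the base axis. Payload 8.5 kg.
Tool frame: the origin (TCP) lies midway between the tips of the shut fingers; the grasp point (between the pads) lies behind it (grasp_offset is the z of the grasp point in the tool frame, in m); z points along the fingers, y is the direction in which the jaws open and shut (so a half turn about z gives the same grasp; the last joint's range is limited). The gripper opens to 85 mm and grips with 20 to 120 N. Pads are 22 mm wide; open, the fingers measure 114 mm over their backs; the gripper's body (76 mm by 85 mm) begins 54 mm behind the grasp point. The pads swing forward as they close: fully open they stand 13 mm farther back than shut.
Start: joints at [-88.024, 21.807, 74.336, -0, 83.858, -12.336], TCP at [0.136, -0.533, 0.231] pointing down, gripper open.
Joint ranges: [-178.18, 178.18], [-50.72, 133.34], [12.68, 142.11], [-81.47, 261.47], [9.98, 163.14], [-165.26, 165.26]. Speed limits (degrees/s): [136.94, 136.94, 180, 180, 180, 180].

INTERFACE

Orientations are given as a 3x3 rotation matrix whose columns are the frame's x, y, z axes.
In Python, from rig import * gives the robot as it stands.
- The arm moves only by the shell command python3 -m pendant 'ROWS' [FORCE]. ROWS is JSON, one flat list of numbers, 7 for each row, row after row: the finger opening in mm, from 0 to 85.4, then the shift along the tool's x, y, z in units of 50 mm (1.0 is 50 mm), then the turn, a rotation vector about the tool's x, y, z in units of 8 degrees (1.0 is 8 degrees). In form: [hand, dx, dy, dz, wx, wy, wz, hand, dx, dy, dz, wx, wy, wz, ...]. A call has 1 to 12 rows; each row shifts and turns the commanded pose from where the row before left it, along the tool's axes as they then stand; what a row does not reach is not made up. A row lasts 1/10 s, in which the tool goes at most 50 mm and 8.59 degrees, less where a joint would pass 70% of its speed; a pose out of reach is approached as far as the arm can. A call is refused whole if a number of a shift passes 1 or a number of a turn 1, either way. A call with a gripper value outside its range is refused whole. The fingers move at their own pace and stop on an object; FORCE is the grip in N (left out, the last holds). Time passes only in rows, so rows that do not move let the fingers close. It gives the time, the measured TCP pose, the force and the opening at its end, in the units of the state.
- observe(): the state, without advancing time (a new reading comes with each control period).
- get_image(name): name is "scene" or "top"; returns a dict with "frame" (384x512x3 uint8, red, green, blue), "depth" (384x512 float32, m along the optical axis (not along the pixel's ray), 0 where there is no reading), "K" (3x3 intrinsics, pixels), "k1" (the pictures are not rectified: a ray, as slopes to the right and down, at radius r is drawn at 1 + k1 r^2 times it, then the intrinsics apply), "rvec" (rotation vector, rad) and "tvec" (3), from world to camera coordinates, as OpenCV has them. Camera axes: x right, y down, z forward; pixel columns grow to the right and rows downward; lengths in m; the calibration is good to about 2 mm. A picture is of the moment at which its call begins.
- close_job(): hands the job in, once; it reports no verdict.
The state is a dict: "time_s": time; "q": joint angles; "qvel": joint speeds; "joint_efforts": joint torques, N m; "position": TCP position; "tool_rot": TCP orientation; "ft_force": force on the tool from outside, world axes, zero at the start; "wrist_torque": the same for the moment, N m; "grip_width": finger opening in m.
Only numpy, scipy, OpenCV 4.12 (cv2) and the standard library are available. Lean on these libraries where they do the work, as an engineer would, in place of code of your own. Each camera call takes 0.05 s, during which the arm holds its last target.

TASK

Set the sherd that lies loose on the desk down flat in the empty compartment of the rinse tray (do not drop it in from high up) while the lever valve is still shut. Then open the valve by turning its lever anticlockwise until the thin pointer on the lever's tail stands at the brass setting marker on the dial, and let go. Leave the setting marker, the other sherds, the tape roll and the brush as they are.

Things in the scene. Friction and masses are not known exactly. Their poses are not given: they have to be found in the camera images.
- sherd_center (a point): The sherd to load: a brown, brick-like potsherd lying flat on the desk, the only sherd on the desk in front of the tray. 46 mm along its own x, 29 mm along its own y, 13 mm thick, about 30 g. The point is its centre, half-way up (6.5 mm above its underside); z is up as it lies. Best pinched across its 29 mm side.
- empty_floor (a point): Centre of the floor of the one empty compartment of the three (which one is empty varies). The floor is 50 mm above the desk. The inside is 96 mm along x by 78 mm along y; walls are 4 mm thick and rise 24 mm above the floor. Axes as the rinse unit's. A thin copper spout reaches over the far wall, ending 42 mm to +x of this point, 29 to 46 mm above the floor.
- rinse_unit: Fixed grey sump 152 (x) by 398 mm (y), top 50 mm above the desk, with the white tray on its left (+y) part, a pump motor (top 79 mm) at right front and a copper pipe (top 80 mm) with a brass valve along the far edge. Origin on the desk under its centre; x to the far side, y left. Compartment centres: x -14, y -16, 66, 148 mm; valve stem: x 52, y -105 mm.
- valve_axis (a point): Point on the upright turning axis of the valve lever, 113 mm above the desk; axes as the rinse unit's, z up. Round its far left side lies the dial, a fixed dark steel quarter-circle plate of 44 mm radius, 100 mm above the desk, with a white tick each 15 degrees.
- lever (a joint): Valve lever angle in rad: 0 is shut (lever at right angles to the pipe, pointing to the unit's -x, towards the robot), pi/2 is fully open (lever pointing to the unit's -y). It grows anticlockwise seen from above, turns stiffly (about 0.2 N m) and stays where it is left.
- lever_grip (a point): Middle of the lever's black grip sleeve: 88 mm from the turning axis and 109 mm above the desk. The sleeve is 72 mm long, 14 mm wide and 12 mm high (103 to 115 mm above the desk). Its own x axis runs along the lever from the sleeve towards the turning axis and on along the tail pointer; z is up. The tail pointer, a thin steel strip, reaches 38 mm beyond the axis over the dial.
- marker (a joint): Angle of the setting marker in rad, on the lever's scale: the pointer stands at the marker when the lever's angle equals this one. The marker is stiffly clamped and is to be left as it is.
- marker_tip (a point): The setting marker: a small brass saddle with a dark thumb screw on the rim of the dial, 48 mm from the turning axis and 101 mm above the desk. Its own x axis points from the turning axis outwards through the marker.
- sherd: The same sherd to load; origin at the centre of its underside.
- tray_sherd_a: Sherd already in the tray, 49x54x14 mm; origin at the centre of its underside. Leave alone.
- tray_sherd_b: Flat sherd already in the tray, 46x40x10 mm; origin at the centre of its underside. Leave alone.
- tape_roll: Roll of tape on the desk, 119 mm wide, 25 mm high; origin at the centre of its underside. Leave alone.
- brush: Field brush lying on the desk, 46x203x17 mm, long along its own y; origin at the centre of its underside. Leave alone.

How it is judged:
By the outcome, as a careful person would: the job done as asked, in the order asked, and still so for the second after the job is handed in, with the robot touching nothing.
It also fails if it takes over 56 s, if anything falls off the work surface, if the arm or the gripper's body presses on something with over 40 N, if the wrist force passes 120 N, or if a joint passes its speed limit or range.

## Working session

There is one attempt and no reset: what is moved stays moved. The work goes in short steps, Python scripts to look and compute and a shell command to move; the robot and the scene stay as the last step left them, time stands still between calls to the robot, and variables do not carry over. Pictures are saved under pics/ and viewed, and the job is handed in when it is done.

```bash
ls; mkdir -p pics
python3 - <<'E'
from rig import *
import cv2,numpy as np
s=observe()
for k in s: print(k,s[k])
try: print(grasp_offset)
except Exception as e: print(e)
for n in("scene","top"):
    d=get_image(n); cv2.imwrite(f'pics/{n}0.png',d['frame'][:,:,::-1]); np.savez(f'pics/{n}0.npz',**d)
    print(n,d['K'],d['k1'],d['rvec'],d['tvec'])
E
```

```text
pics
time_s 0.0
q [-8.80236647e+01  2.18402333e+01  7.43851144e+01  1.01335375e-03
  8.38582777e+01 -1.23355866e+01]
qvel [-0.00539065 -0.00550348 -0.09733327  0.0221487  -0.00756349  0.02354704]
joint_efforts [-8.19569450e-04 -4.48464561e+01 -2.31273526e+01 -2.31730237e-04
  4.78333430e-03  1.48577641e-05]
position [ 0.13595393 -0.53262632  0.23071675]
tool_rot [[ 9.68964792e-01  2.47198767e-01 -3.27603178e-05]
 [ 2.47198550e-01 -9.68963749e-01  1.45927701e-03]
 [ 3.28987918e-04 -1.42208635e-03 -9.99998935e-01]]
ft_force [0.55565157 0.1446645  0.10755635]
wrist_torque [ 0.01409204  0.00049207 -0.05072879]
grip_width 0.08505232823369537
-0.0187
scene [[363.7930923    0.         256.9179661 ]
 [  0.         363.7930923  191.63874841]
 [  0.           0.           1.        ]] -0.033371346376862315 [ 1.85622632  1.35010517 -0.70654272] [-0.2534931  -0.2408752   1.49369343]
top [[394.29139521   0.         253.44069983]
 [  0.         394.29139521 191.78072472]
 [  0.           0.           1.        ]] -0.05009646028075629 [ 2.12679108 -2.12468846  0.21028644] [0.04679944 0.58640708 0.9144411 ]
```

View pics/scene0.png

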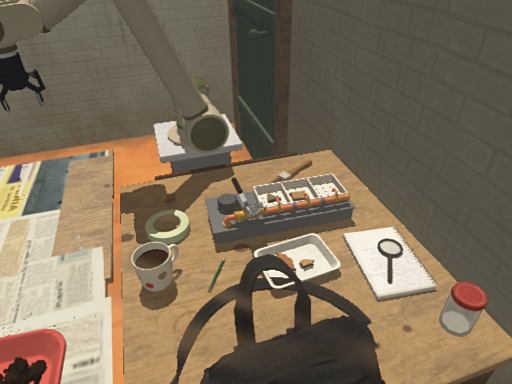

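View pics/top0.png

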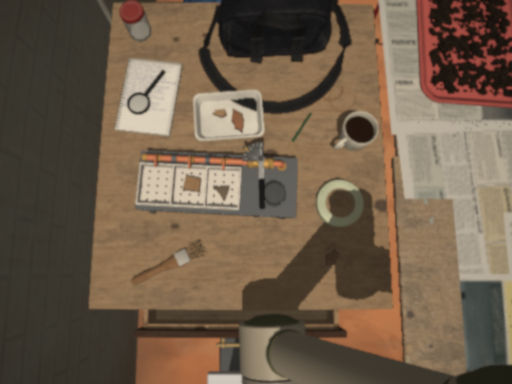

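Run:
```python
import cv2,numpy as np
a=cv2.imread('pics/top0.png')
c=a[140:320,85:400]; c=(np.clip((c/255.)**0.6*255,0,255)).astype('uint8')
cv2.imwrite('pics/topz.png',cv2.resize(c,None,fx=2.5,fy=2.5,interpolation=cv2.INTER_CUBIC))
a=cv2.imread('pics/scene0.png')
c=a[140:260,110:370]
cv2.imwrite('pics/scz.png',cv2.resize(c,None,fx=3,fy=3,interpolation=cv2.INTER_CUBIC))
```

```text
(no output)
```

View pics/topz.png

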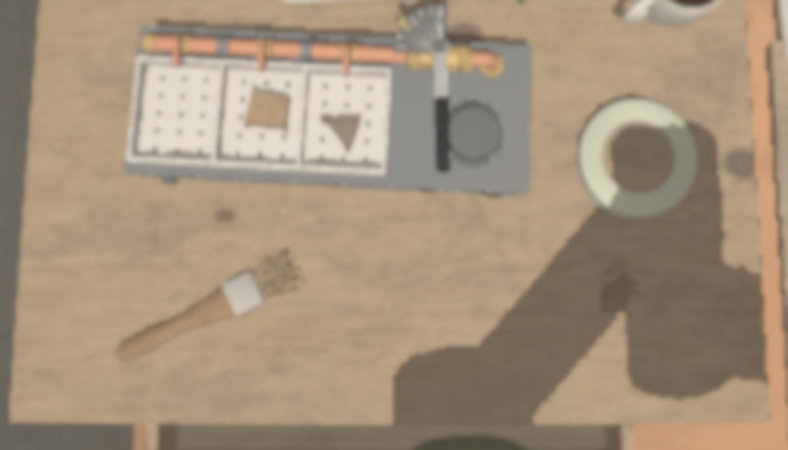

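View pics/scz.png

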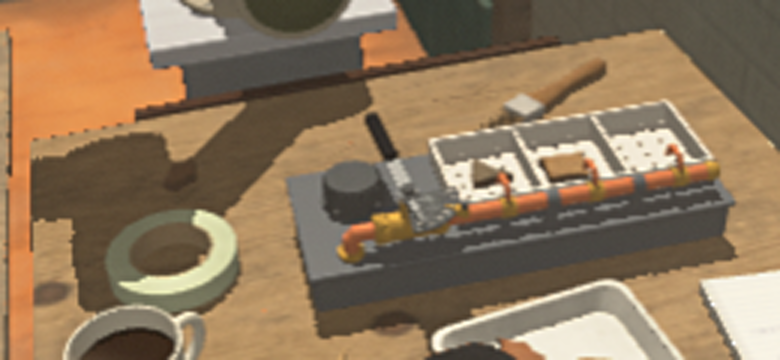

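```bash
cat > h.py <<'E'
import numpy as np,cv2
def xyz(d):
    K=d['K'];k1=float(d['k1']);h,w=d['depth'].shape
    u,v=np.meshgrid(np.arange(w),np.arange(h))
    pts=np.stack([u,v],-1).reshape(-1,1,2).astype(np.float64)
    n=cv2.undistortPoints(pts,K,np.array([k1,0,0,0.]),None,None,None).reshape(h,w,2) if 0 else cv2.undistortPointsIter(pts,K,np.array([k1,0,0,0.]),None,None,(3,40,1e-9)).reshape(h,w,2)
    z=d['depth']; c=np.dstack([n[...,0]*z,n[...,1]*z,z])
    R=cv2.Rodrigues(d['rvec'])[0]; return (c-np.ravel(d['tvec']))@R, n, R
def proj(d,P):
    return cv2.projectPoints(np.array(P,float).reshape(-1,1,3),d['rvec'],d['tvec'],d['K'],np.array([float(d['k1']),0,0,0]))[0].reshape(-1,2)
def ray(d,uv,z):
    p=cv2.undistortPointsIter(np.array(uv,float).reshape(-1,1,2),d['K'],np.array([float(d['k1']),0,0,0]),None,None,(3,40,1e-9)).reshape(-1,2)
    R=cv2.Rodrigues(d['rvec'])[0]; r=np.c_[p,np.ones(len(p))]@R; o=-R.T@np.ravel(d['tvec'])
    return o+r*((z-o[2])/r[:,2])[:,None]
E
python3 - <<'E'
from h import *
for n in('top','scene'):
    d=np.load(f'pics/{n}0.npz'); P,_,_=xyz(d)
    m=(P[...,0]>.25)&(P[...,0]<.85)&(abs(P[...,1])<.45)&(d['depth']>0)
    print(n,P[240,200] if n=='top' else 0)
    Z=P[...,2]
    im=np.uint8(np.clip((Z+.02)/.14,0,1)*255); im[~m]=0
    cv2.imwrite(f'pics/h{n}.png',cv2.resize(cv2.applyColorMap(im,cv2.COLORMAP_JET),None,fx=1.5,fy=1.5))
d=np.load('pics/top0.npz');P,_,_=xyz(d)
print(np.round(P[245:270:2,318:346:2,2]*1000).astype(int)); print(P[257,332])
E
```

```text
top [0.47172968 0.18277939 0.0010179 ]
scene 0
[[  -2   -1    0   -2    0   -3    0    0    0    1   -1   -2   -3    0]
 [  -3    0    2    3    0    0   -2    0    0    0   -3    0    1   -3]
 [  -1    0    1 1008    0    0    0   -2    2   -2   -1    2    1    4]
 [   0   -1    0    0    2    0   -1    1   18   15   -2    2    0   -2]
 [  -2    0   -1    1   -2    0   13   13   10   14   11    1   -3   -2]
 [   2    1   -1    1    0   11   11   10   13   10   12   -3    0    2]
 [  -1   -1    1    1    1   14   13   11   12   10   -1    1    0   -2]
 [   0    0    3   -1    7   10   14   15   11   14    1   -1    1    0]
 [  -1    0    0   -2    5   10   12   12   12   -3   -2    2    3    2]
 [   2    3    5    0    7   12   13   12   11    1    0    1    0   -1]
 [  -1   -1   -1   -1   -1    2    0   -1    0   -3    0    3    1   -1]
 [   1    1   -3    0   -2    2    0    1   -2    4   -1    1    2    0]
 [  -2    4    3    0   -1    1    0   -1    1    1   -3    0    2   -2]]
[ 0.42868491 -0.14995545  0.01137005]
```

View pics/htop.png

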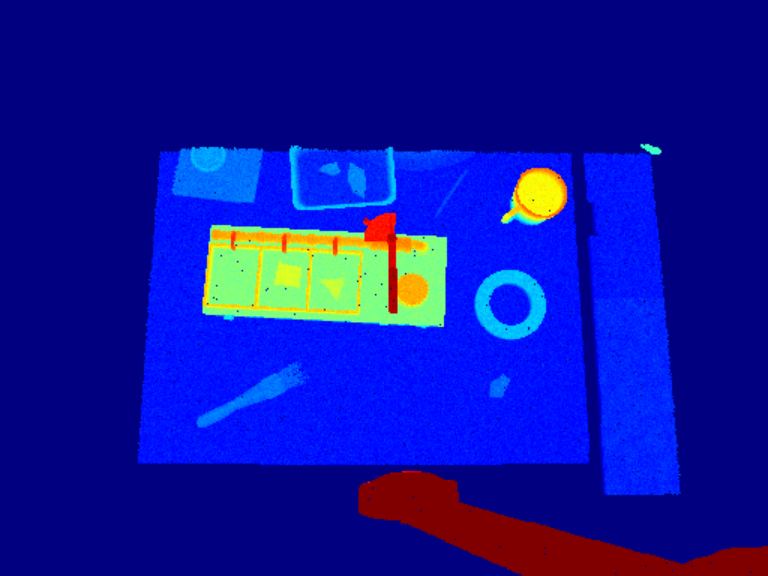

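Run:
```python
from h import *
for n in('top','scene'):
    d=np.load(f'pics/{n}0.npz'); P,_,_=xyz(d); ok=d['depth']>0
    m=ok&(P[...,2]>.006)&(P[...,2]<.02)&(abs(P[...,0]-.43)<.045)&(abs(P[...,1]+.15)<.045)
    m=cv2.morphologyEx(m.astype('uint8'),cv2.MORPH_OPEN,np.ones((2,2)))>0
    q=P[m]; r=cv2.minAreaRect((q[:,:2]*1000).astype(np.float32)); print(n,m.sum(),q.mean(0),r)
    c=q[:,:2]-q[:,:2].mean(0);w,v=np.linalg.eigh(c.T@c/len(c));print(np.sqrt(w*12)*1000,np.degrees(np.arctan2(v[1,1],v[0,1])))
    m=ok&(P[...,2]>.04)&(P[...,2]<.12)&(P[...,0]>.46)&(P[...,0]<.72)&(P[...,1]>-.14)&(P[...,1]<.33)
    m=cv2.morphologyEx(m.astype('uint8'),cv2.MORPH_OPEN,np.ones((3,3)))
    k,l,st,_=cv2.connectedComponentsWithStats(m); i=1+np.argmax(st[1:,4]); q=P[l==i]
    print('unit',cv2.minAreaRect((q[:,:2]*1000).astype(np.float32)))
a=cv2.imread('pics/top0.png')[125:225,210:310]
cv2.imwrite('pics/dz.png',cv2.resize(a,None,fx=6,fy=6,interpolation=cv2.INTER_CUBIC))
a=cv2.imread('pics/scene0.png')[170:240,200:290]
cv2.imwrite('pics/dz2.png',cv2.resize(a,None,fx=8,fy=8,interpolation=cv2.INTER_CUBIC))
```

```text
top 141 [ 0.42501445 -0.15167499  0.01704546] ((408.18963623046875, -61.407798767089844), (34.24608612060547, 230.5362091064453), 10.539531707763672)
[31.46396837 69.0874972 ] 102.85818924201695
unit ((620.125244140625, 135.83892822265625), (394.3399963378906, 172.08615112304688), 87.19225311279297)
scene 80 [ 0.44681423 -0.14714775  0.01889794] ((889.886962890625, -158.3456268310547), (33.292144775390625, 953.59619140625), 88.6702880859375)
[ 31.14703909 359.98762965] 179.37000464538207
unit ((622.499267578125, 134.90518188476562), (398.1517333984375, 173.39566040039062), 85.4089584350586)
```

View pics/dz.png

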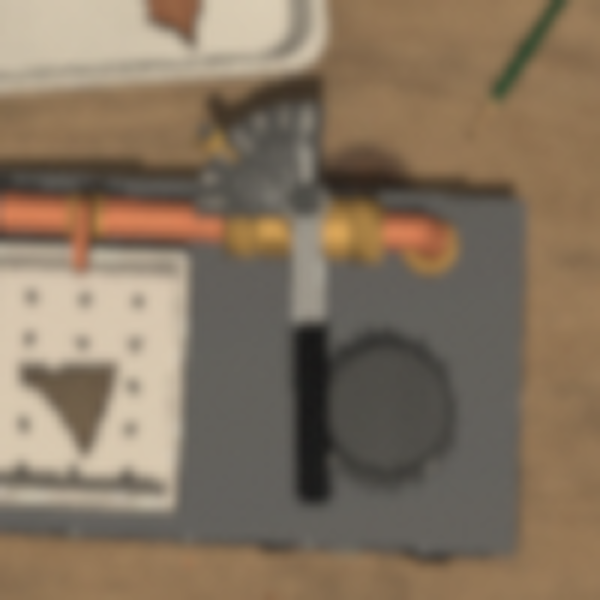

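View pics/dz2.png

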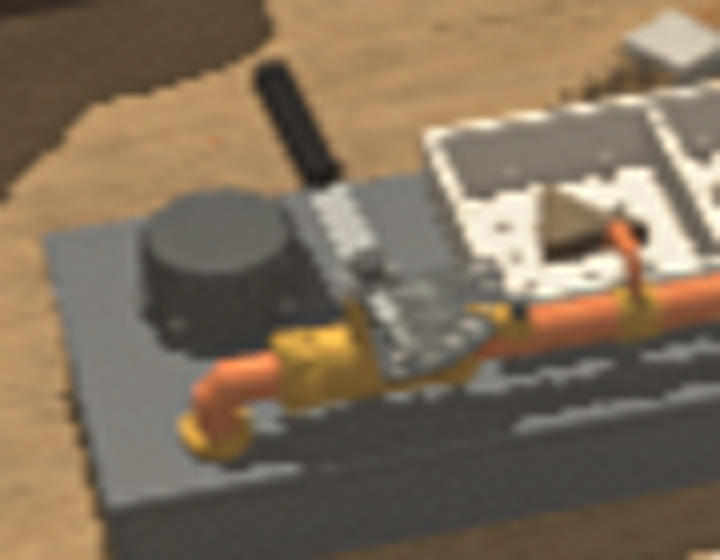

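Run:
```python
from h import *
def big(m,o=3):
    m=cv2.morphologyEx(m.astype('uint8'),cv2.MORPH_OPEN,np.ones((o,o)))
    k,l,st,_=cv2.connectedComponentsWithStats(m); return l==1+np.argmax(st[1:,4])
for n in('top','scene'):
    d=np.load(f'pics/{n}0.npz'); P,_,_=xyz(d); ok=d['depth']>0
    P=P.copy(); Z=cv2.medianBlur(P[...,2].astype(np.float32),3)
    m=big(ok&(abs(Z-.012)<.007)&(abs(P[...,0]-.43)<.05)&(abs(P[...,1]+.15)<.05),2)
    q=P[m]; q=q[abs(q[:,2]-.012)<.01]; print(n,len(q),q.mean(0),cv2.minAreaRect((q[:,:2]*1000).astype(np.float32)))
    c=q[:,:2]-q[:,:2].mean(0);w,v=np.linalg.eigh(c.T@c/len(c));print(np.sqrt(w*12)*1000,np.degrees(np.arctan2(v[1,1],v[0,1])))
    m=big(ok&(Z>.042)&(Z<.058)&(P[...,0]>.46)&(P[...,0]<.75)&(P[...,1]>-.14)&(P[...,1]<.36))
    q=P[m]; q=q[abs(q[:,2]-.05)<.01]
    print('unit',q[:,2].mean(),cv2.minAreaRect((q[:,:2]*1000).astype(np.float32)))
    # fit 50mm mask edges: near edge per y bin, right edge
    xs=[];ys=[]
    for y in np.arange(-.05,.30,.01):
        s=q[abs(q[:,1]-y)<.005]
        if len(s)>5: ys.append(y);xs.append(np.percentile(s[:,0],2))
    print('near edge slope',np.degrees(np.arctan(np.polyfit(ys,xs,1)[0])),np.polyfit(ys,xs,1))
    # pipe: z>.07, far
    b=big(ok&(Z>.099)&(Z<.13)&(P[...,0]>.46)&(P[...,0]<.63)&(abs(P[...,1]-.02)<.08),2); q=P[b]; q=q[(q[:,2]>.1)&(q[:,2]<.13)]
    s=q[q[:,0]<.65]; print('lever',len(s),s.min(0),s.max(0),np.polyfit(s[:,0],s[:,1],1),np.degrees(np.arctan(np.polyfit(s[:,0],s[:,1],1)[0])))
    print(cv2.minAreaRect((s[:,:2]*1000).astype(np.float32)))
```

```text
top 118 [ 0.42632204 -0.15144515  0.01207033] ((427.1138916015625, -150.86285400390625), (22.444250106811523, 40.15597152709961), 64.68130493164062)
[19.6302504  36.81849193] 142.35093265135578
unit 0.05012880679115179 ((609.9405517578125, 137.57293701171875), (396.80609130859375, 151.57139587402344), 87.19225311279297)
near edge slope 2.4560548040459222 [0.04289252 0.52964216]
lever 177 [0.53728217 0.02314725 0.10513484] [0.62671365 0.03284183 0.12056213] [0.00630679 0.02454864] 0.3613475732572873
((582.002685546875, 27.999860763549805), (9.56592082977295, 89.42412567138672), 89.77291870117188)
scene 79 [ 0.43519516 -0.14747229  0.01075201] ((431.6027526855469, -146.0280303955078), (21.8134765625, 46.70296096801758), 39.90425109863281)
[18.99029564 40.60446365] 133.84737263469137
unit 0.051336010498694754 ((609.25732421875, 137.99844360351562), (399.1569519042969, 156.0698699951172), 87.0072021484375)
near edge slope 15.290958717355489 [0.27339944 0.60242181]
lever 102 [0.54327977 0.02138405 0.10763275] [0.63446075 0.03624818 0.11986935] [0.032957   0.00887004] 1.8876139080243668
((588.8968505859375, 28.87842559814453), (91.163330078125, 14.116634368896484), 1.263238787651062)
```

```bash
cat > ov.py <<'E'
from h import *
import sys
ux,uy,yaw=.610,.1377,np.radians(-2.8)
def U(x,y,z):
    c,s=np.cos(yaw),np.sin(yaw); return [ux+c*x-s*y,uy+s*x+c*y,z]
def crop(n,d,box,f,polys,out,g=1.):
    x0,y0,x1,y1=box; a=d['frame'][y0:y1,x0:x1,::-1]
    a=(np.clip((a/255.)**g*255,0,255)).astype('uint8')
    a=cv2.resize(a,None,fx=f,fy=f,interpolation=cv2.INTER_CUBIC)
    for P,col in polys:
        p=(proj(d,P)-[x0,y0]+.5)*f
        cv2.polylines(a,[np.round(p*8).astype(np.int32)],False,col,1,cv2.LINE_AA,3)
    cv2.imwrite(out,a)
E
python3 - <<'E'
from ov import *
G=(0,255,0);B=(255,0,0);Rr=(0,0,255)
for n,b1,f in(('top',(210,125,310,225),6),('scene',(195,170,365,240),4)):
    d=np.load(f'pics/{n}0.npz')
    pol=[([U(-76,-199,50),U(76,-199,50),U(76,199,50),U(-76,199,50),U(-76,-199,50)],G)]
    pol=[([[p[0],p[1],p[2]] for p in [U(a/1000,b/1000,.05) for a,b in((-76,-199),(76,-199),(76,199),(-76,199),(-76,-199))]],G)]
    A=lambda r,t,z:U(.052+r*np.cos(t),-.105+r*np.sin(t),z)
    pol.append(([A(.044,t,.1) for t in np.linspace(0,np.pi/2,30)],Rr))
    for k in range(7): pol.append(([A(.044,k*np.pi/12,.1),A(.052,k*np.pi/12,.1)],B))
    pol.append(([A(-.124,0,.115),A(.038,0,.115)],G))
    crop(n,d,b1,f,pol,f'pics/ov_{n}.png')
d=np.load('pics/top0.npz')
def rect(c,a,z):
    a=np.radians(a);u=np.array([np.cos(a),np.sin(a)]);v=np.array([-u[1],u[0]])
    return [list(np.array(c)+sx*.023*u+sy*.0145*v)+[z] for sx,sy in((1,1),(1,-1),(-1,-1),(-1,1),(1,1))]
crop('top',d,(312,240,352,275),14,[(rect((.4265,-.151),145,.013),G)],'pics/s_top.png',.5)
d=np.load('pics/scene0.npz')
crop('scene',d,(150,180,190,215),14,[(rect((.4265,-.151),145,.013),G)],'pics/s_sc.png',.5)
a=cv2.imread('pics/s_top.png');b=cv2.imread('pics/s_sc.png');cv2.imwrite('pics/s.png',cv2.resize(np.hstack([a,b]),None,fx=.7,fy=.7))
E
```

```text
(no output)
```

View pics/ov_top.png

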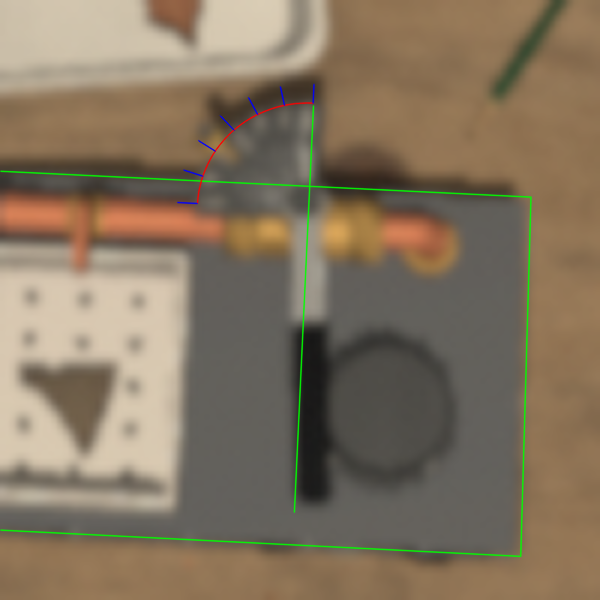

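View pics/ov_scene.png

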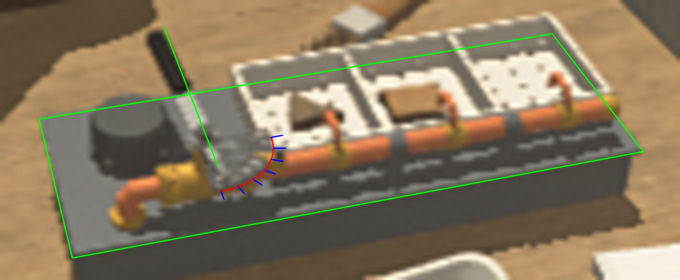

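View pics/s.png

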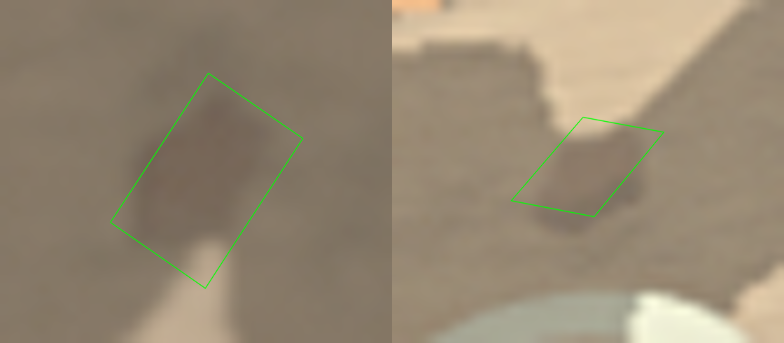

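Run:
```python
from ov import *
from scipy.optimize import minimize
D={n:np.load(f'pics/{n}0.npz') for n in('top','scene')}
P,_,_=xyz(D['top']); print(proj(D['top'],P[257,332]))
box={'top':(312,240,352,275),'scene':(150,180,190,215)}
masks={}
for n,(x0,y0,x1,y1) in box.items():
    a=D[n]['frame'][y0:y1,x0:x1].astype(float); c=a[...,0]/(a.sum(-1)+1); g=a[...,2]/(a.sum(-1)+1)
    print(n); 
    s=a.sum(-1)
    print(np.round(np.median(c),3),np.round(c.max(),3))
    print(np.round((c-np.median(c))*1000).astype(int)[4:30:2,6:34:2])
    print(s.astype(int)[4:30:2,6:34:2])
```

```text
[[332. 257.]]
top
0.416 0.441
[[-2 -1 -2 -1  2 -1 -1 -5 -2 -2  3  0  2  3]
 [ 0 -3  0 -4 -4 -1 -1 -2 -6 -1 -2 -1  0  0]
 [-2 -2 -1 -1 -5 -2 -2  0  1  5 -1  5 -1  4]
 [ 1  1 -2 -4 -5  0 -4 -3  5  1  0  0 -2  0]
 [-1 -2 -2 -1 -1 -1  0 14 12  7  4 -2  0 -1]
 [ 0  1 -1  3 -1  7 20 21 20 12  5 -1 -2 -6]
 [ 1 -4  1 -1  3  7 15 15 17 19  0 -3 -2 -1]
 [ 1  0  0  3  2 24 25 19 15 10  0 -2 -4  2]
 [ 0  3  1  0  7 11 17 16 13  8 -4 -1 -2 -2]
 [-3 -4 -2  0  4 11  9  5  8  2 -1 -1 -5 -5]
 [ 0 -4 -2 -2  3  2  4  4  5  0  2 -5  1 -4]
 [-2  0 -5 -1 -3 -4  2  2  4  5  2  0 -1 -4]
 [-1 -2 -2  0 -2 -5  0  3  4  2  1  3  1 -4]]
[[166 163 166 163 162 158 151 145 149 161 164 170 169 171]
 [170 171 170 169 164 151 146 144 148 151 161 163 160 165]
 [178 173 168 168 155 144 144 148 143 151 158 156 158 161]
 [172 172 173 164 155 148 152 142 125 143 160 165 161 160]
 [168 166 166 163 158 151 141 127 123 129 142 161 165 168]
 [170 167 168 164 146 129 123 125 123 130 137 158 166 165]
 [172 174 167 158 128 129 129 129 126 130 141 154 161 158]
 [172 170 170 159 126 124 126 130 129 133 153 156 157 162]
 [170 166 16
[... 1136 characters left out ...]
6 208 209 241 439 434 434 429 427 427 432 256 218]
 [229 231 225 216 219 430 419 436 435 447 461 265 210 220]
 [223 222 221 228 219 367 438 421 425 433 250 218 226 216]
 [221 220 218 216 210 324 440 444 381 251 217 228 225 217]
 [219 220 225 223 223 222 218 207 179 183 219 209 215 231]
 [220 217 222 227 229 206 179 181 184 178 230 219 222 223]
 [219 216 210 228 222 193 180 186 166 161 215 220 224 228]
 [207 206 210 207 201 175 172 161 155 161 218 216 224 219]
 [198 208 209 217 194 162 158 173 206 207 212 224 227 229]
 [219 224 218 221 227 216 204 208 200 206 216 221 217 227]
 [218 215 213 207 212 211 209 190 202 214 207 203 213 225]
 [223 226 223 222 220 221 216 219 218 215 210 211 212 218]]
```

```bash
python3 -m pendant '[85,0.5,-0.8,0,0,0,0, 85,0.5,-0.8,0,0,0,0, 85,0.5,-0.8,0,0,0,0, 85,0.5,-0.8,0,0,0,0, 85,0.5,-0.8,0,0,0,0, 85,0.5,-0.8,0,0,0,0, 85,0.5,-0.8,0,0,0,0, 85,0.5,-0.8,0,0,0,0, 85,0.5,-0.8,0,0,0,0, 85,0.5,-0.8,0,0,0,0, 85,0.5,-0.8,0,0,0,0, 85,0.5,-0.8,0,0,0,0]' 40
python3 - <<'E'
from rig import *
import cv2,numpy as np
for n in("scene","top"):
    d=get_image(n); np.savez(f'pics/{n}1.npz',**d)
    if n=='top': cv2.imwrite('pics/top1.png',cv2.resize(d['frame'][:,:,::-1],None,fx=1.5,fy=1.5))
s=observe();print(s['q'],s['position'],s['tool_rot'])
E
```

```text
time_s: 1.3
position: [0.3079, 0.0082, 0.2315]
tool_rot: [[0.969, 0.247, 0.001], [0.247, -0.969, -0.0], [0.001, 0.0, -1.0]]
ft_force: [0.9, -1.0, -0.2]
grip_width: 0.0852
[-2.03130603e+01 -3.73006270e+00  1.06380092e+02  6.73179373e-02
  7.73764004e+01  5.46811155e+01] [0.30785687 0.01164723 0.23123909] [[ 9.65966036e-01  2.58668930e-01 -3.44420981e-05]
 [ 2.58668774e-01 -9.65965289e-01  1.23529779e-03]
 [ 2.86263286e-04 -1.20216481e-03 -9.99999236e-01]]
```

View pics/top1.png

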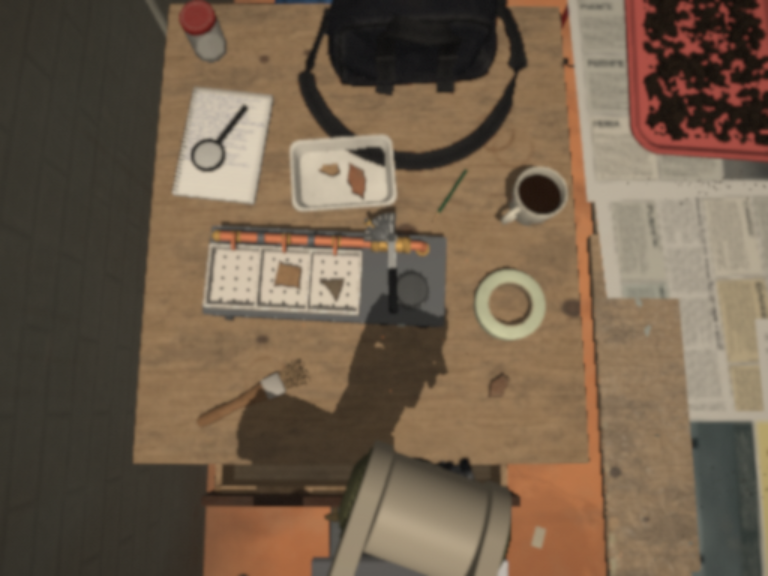

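Run:
```python
from ov import *
G=(0,255,0)
def rect(c,a,z):
    a=np.radians(a);u=np.array([np.cos(a),np.sin(a)]);v=np.array([-u[1],u[0]])
    return [list(np.array(c)+sx*.023*u+sy*.0145*v)+[z] for sx,sy in((1,1),(1,-1),(-1,-1),(-1,1),(1,1))]
ims=[]
for n,b in(('top',(312,240,352,275)),('scene',(150,180,190,215))):
    d=np.load(f'pics/{n}1.npz')
    crop(n,d,b,10,[(rect((.429,-.151),150,.013),G)],'pics/t.png',.8); ims.append(cv2.imread('pics/t.png'))
    P,_,_=xyz(d);Z=P[...,2]; x0,y0,x1,y1=b
    m=(Z>.007)&(Z<.025); m[:y0]=0;m[y1:]=0;m[:,:x0]=0;m[:,x1:]=0
    k,l,st,ce=cv2.connectedComponentsWithStats(m.astype('uint8'),connectivity=4);i=1+np.argmax(st[1:,4]);q=P[l==i]
    print(n,len(q),q.mean(0),cv2.minAreaRect((q[:,:2]*1000).astype(np.float32)))
cv2.imwrite('pics/s1.png',np.hstack(ims))
```

```text
top 141 [ 0.42789826 -0.15075791  0.01170673] ((429.0079650878906, -149.68016052246094), (25.897024154663086, 42.47942352294922), 62.31550216674805)
scene 75 [ 0.43193969 -0.1499665   0.01301844] ((428.5940246582031, -149.59567260742188), (27.396883010864258, 42.866641998291016), 33.35587692260742)
```

View pics/s1.png

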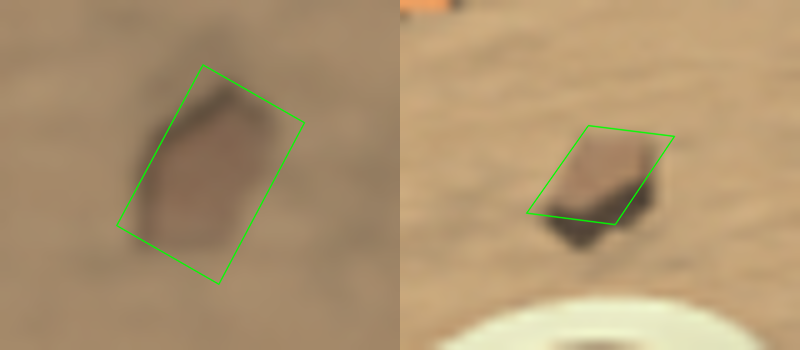

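```bash
python3 -m pendant '[70,0.3,0.75,0.52,0,0,0, 70,0.3,0.75,0.52,0,0,0, 70,0.3,0.75,0.52,0,0,0, 70,0.3,0.75,0.52,0,0,0, 70,0.3,0.75,0.52,0,0,0, 70,0,0,0,0,0,0.9, 70,0,0,0,0,0,0.9, 70,0,0,0,0,0,0.9, 70,0,0,0,0,0,0.9, 70,0,0,0,0,0,0.9, 70,0,0,0,0,0,0.8, 70,0,0,0,0,0,0]' 40
cat > to.py <<'E'
# usage: to.py x y z [yaw of tool y deg]: remaining shift in tool axes (units of 50 mm), turn in units of 8 deg
import sys,numpy as np
from rig import *
s=observe();R=np.array(s['tool_rot']);p=np.array(s['position']);t=np.array([float(v) for v in sys.argv[1:4]])
print('t',s['time_s'],'pos',p.round(4),'grip',s['grip_width'],'F',np.round(s['ft_force'],1))
print('shift units',(R.T@(t-p)/.05).round(3))
y=np.degrees(np.arctan2(R[1,1],R[0,1]));print('tool y yaw',y.round(2),'z axis',R[:,2].round(4),'q',np.round(s['q'],1))
if len(sys.argv)>4: print('wz units',-(float(sys.argv[4])-y)/8)
E
python3 to.py .430 -.150 .004 -118
```

```text
time_s: 2.6
position: [0.4265, -0.1577, 0.1012]
tool_rot: [[0.881, -0.473, -0.0], [-0.473, -0.881, 0.0], [-0.001, 0.0, -1.0]]
ft_force: [-0.3, 0.5, 0.1]
grip_width: 0.0702
t 2.6 pos [ 0.4265 -0.1577  0.1012] grip 0.07018957426769082 F [-0.3  0.5  0.1]
shift units [-0.011 -0.169  1.943]
tool y yaw -118.21 z axis [-5.e-04  2.e-04 -1.e+00] q [-35.3  21.3 100.4  -0.   58.3  82.9]
wz units -0.02565892442780182
```

Down, then close.

```bash
python3 -m pendant '[70,0,-0.17,0.4,0,0,0, 70,0,0,0.5,0,0,0, 70,0,0,0.5,0,0,0, 70,0,0,0.4,0,0,0, 70,0,0,0.14,0,0,0, 70,0,0,0,0,0,0, 25,0,0,0,0,0,0, 25,0,0,0,0,0,0, 25,0,0,0,0,0,0, 25,0,0,0,0,0,0, 25,0,0,0,0,0,0, 25,0,0,0,0,0,0]' 40
python3 to.py .430 -.150 .004 -118
```

```text
time_s: 3.8
position: [0.4312, -0.1499, 0.0052]
tool_rot: [[0.882, -0.47, 0.001], [-0.47, -0.882, -0.001], [0.002, 0.001, -1.0]]
ft_force: [-2.9, -1.5, 6.8]
grip_width: 0.0256
t 3.8 pos [ 0.4312 -0.1499  0.0052] grip 0.025625293702362013 F [-2.9 -1.5  6.8]
shift units [-0.02   0.012  0.024]
tool y yaw -118.06 z axis [ 0.001  -0.0014 -1.    ] q [-3.41e+01  3.11e+01  1.06e+02 -1.00e-01  4.28e+01  8.40e+01]
wz units -0.0070504901468080305
```

```bash
python3 -m pendant '[15,0,0,-0.02,0,0,0, 15,0,0,0,0,0,0, 15,0,0,0,0,0,0, 15,0,0,-0.4,0,0,0, 15,0,0,-0.8,0,0,0, 15,0,0,-0.9,0,0,0, 15,0,0,-0.9,0,0,0]' 40
python3 to.py .430 -.150 .15 -118
python3 - <<'E'
from ov import *
from rig import *
ims=[]
for n,b in(('top',(300,215,370,285)),('scene',(130,150,200,220))):
    d=get_image(n); np.savez(f'pics/{n}2.npz',**d)
    crop(n,d,b,5,[],'pics/t.png',.8); ims.append(cv2.imread('pics/t.png'))
cv2.imwrite('pics/s2.png',np.hstack(ims))
E
```

```text
time_s: 4.5
position: [0.4306, -0.1491, 0.1569]
tool_rot: [[0.882, -0.471, -0.001], [-0.471, -0.882, 0.001], [-0.001, -0.0, -1.0]]
ft_force: [0.6, -0.4, -0.6]
grip_width: 0.0246
t 4.5 pos [ 0.4306 -0.1491  0.1569] grip 0.024592393618171907 F [ 0.6 -0.4 -0.6]
shift units [-0.001  0.021  0.138]
tool y yaw -118.08 z axis [-7.e-04  6.e-04 -1.e+00] q [-34.   16.9  95.7   0.   67.5  84. ]
wz units -0.010277484428542039
```

View pics/s2.png

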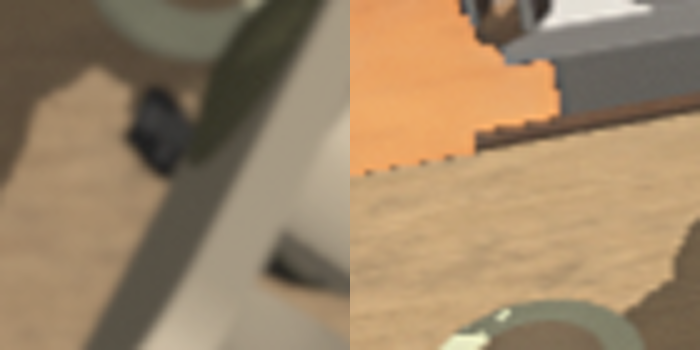

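Run:
```python
import ov
from ov import *
G=(0,255,0);Rr=(0,0,255)
ims=[]
for n,b,f in(('top',(130,140,310,225),4.2),('scene',(200,165,365,245),4.5)):
    d=np.load(f'pics/{n}0.npz')
    for X in((.610,.1377,-2.8),(.612,.137,-2.7)):
        ov.ux,ov.uy,ov.yaw=X[0],X[1],np.radians(X[2])
        L=lambda pts,z:[U(a/1000,b/1000,z) for a,b in pts]
        pol=[(L(((-76,-199),(76,-199),(76,199),(-76,199),(-76,-199)),.05),G),(L(((-62,109),(34,109),(34,187),(-62,187),(-62,109)),.074),Rr),(L(((-62,109),(34,109),(34,187),(-62,187),(-62,109)),.050),(255,0,0))]
        crop(n,d,b,f,pol,'pics/t.png'); 
        if X[0]==.612: cv2.imwrite(f'pics/u_{n}.png',cv2.imread('pics/t.png'))
```

```text
(no output)
```

View pics/u_top.png

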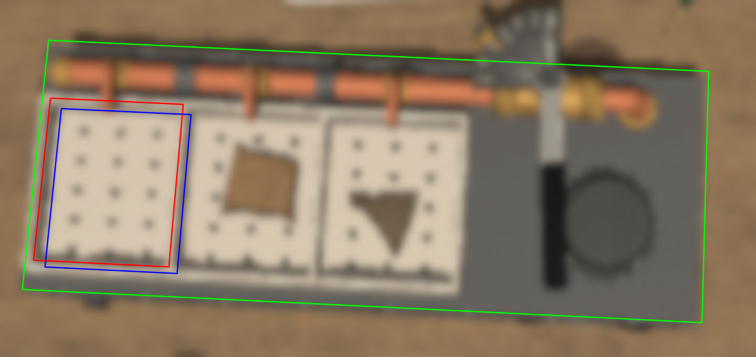

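View pics/u_scene.png

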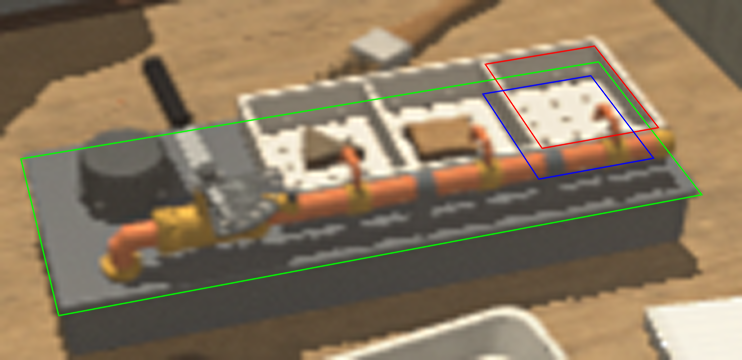

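```bash
python3 -m pendant '[15,0,0,-0.2,0,0,-0.95, 15,0,0,-0.3,0,0,-0.95, 15,0,0,-0.3,0,0,-0.95, 15,0,0,-0.2,0,0,-0.95, 15,0,0,0,0,0,-0.95, 15,0,0,0,0,0,-0.95, 15,0,0,0,0,0,-0.95, 15,0,0,0,0,0,-0.95, 15,0,0,0,0,0,-0.95, 15,0,0,0,0,0,-0.95, 15,0,0,0,0,0,-0.95, 15,0,0,0,0,0,-0.95]' 40
python3 -m pendant '[15,0,0,0,0,0,-0.95, 15,0,0,0,0,0,-0.95, 15,0,0,0,0,0,-0.95, 15,0,0,0,0,0,-0.17, 15,0,0,0,0,0,0, 15,0,0,0,0,0,0]' 40
python3 to.py .598 .286 .2 -2.7
```

```text
time_s: 5.8
position: [0.4307, -0.1492, 0.2043]
tool_rot: [[0.447, 0.894, -0.001], [0.894, -0.447, 0.001], [0.0, -0.002, -1.0]]
ft_force: [0.3, 0.8, -0.5]
grip_width: 0.0241
time_s: 6.4
position: [0.4309, -0.1494, 0.205]
tool_rot: [[0.05, 0.999, -0.001], [0.999, -0.05, 0.0], [0.0, -0.001, -1.0]]
ft_force: [0.3, 0.6, -0.6]
grip_width: 0.0244
t 6.4 pos [ 0.4309 -0.1494  0.205 ] grip 0.024405282561170583 F [ 0.3  0.6 -0.6]
shift units [8.864 2.902 0.101]
tool y yaw -2.87 z axis [-5.e-04  4.e-04 -1.e+00] q [-34.1  13.8  91.    0.   75.2 -31.2]
wz units -0.021291467787870555
```

```bash
python3 -m pendant '[15,0.5,0.16,0,0,0,0, 15,0.84,0.28,0,0,0,0, 15,0.84,0.28,0,0,0,0, 15,0.84,0.28,0,0,0,0, 15,0.84,0.28,0,0,0,0, 15,0.84,0.28,0,0,0,0, 15,0.84,0.28,0,0,0,0, 15,0.84,0.28,0,0,0,0, 15,0.84,0.28,0,0,0,0, 15,0.84,0.28,0,0,0,0, 15,0.7,0.22,0,0,0,0, 15,0.1,0,0,0,0,0]' 40
python3 -m pendant '[15,0,0,0,0,0,0, 15,0,0,0,0,0,0, 15,0,0,0,0,0,0]'
python3 to.py .598 .286 .06 -2.7
python3 - <<'E'
from ov import *
from rig import *
for n in('top','scene'):
    d=get_image(n); np.savez(f'pics/{n}3.npz',**d)
d=np.load('pics/scene3.npz');crop('s',d,(200,80,370,240),4,[],'pics/s3.png')
E
```

```text
time_s: 7.6
position: [0.5972, 0.2896, 0.204]
tool_rot: [[0.046, 0.999, -0.001], [0.999, -0.046, 0.001], [0.0, -0.001, -1.0]]
ft_force: [-0.6, -0.6, -0.7]
grip_width: 0.0246
time_s: 7.9
position: [0.5969, 0.2849, 0.2056]
tool_rot: [[0.049, 0.999, 0.0], [0.999, -0.049, -0.0], [-0.0, 0.0, -1.0]]
ft_force: [-0.4, -0.3, -0.3]
grip_width: 0.0245
t 7.9 pos [0.5969 0.2849 0.2056] grip 0.024488029320519307 F [-0.4 -0.3 -0.3]
shift units [0.023 0.021 2.912]
tool y yaw -2.83 z axis [ 1.e-04 -1.e-04 -1.e+00] q [15.3 34.3 57.  -0.  88.7 18.1]
wz units -0.01674139103242267
```

View pics/s3.png

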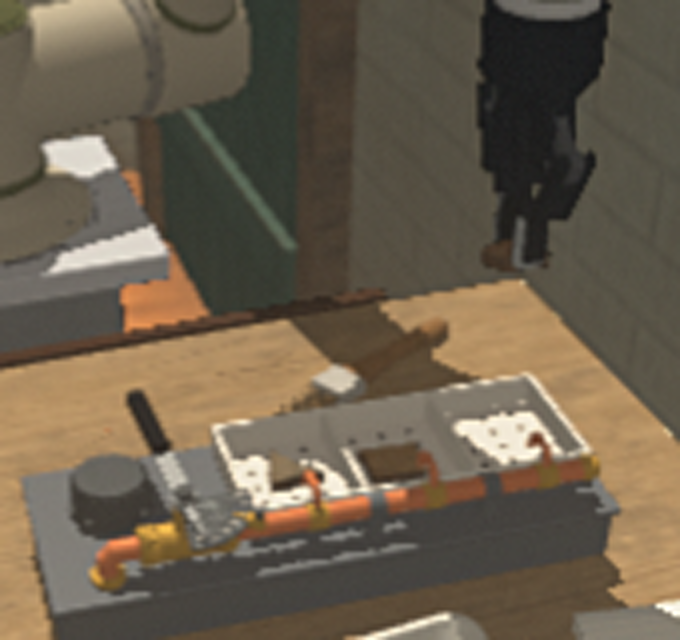

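```bash
python3 -m pendant '[15,0.02,0.02,0.3,0,0,0, 15,0,0,0.6,0,0,0, 15,0,0,0.6,0,0,0, 15,0,0,0.6,0,0,0, 15,0,0,0.4,0,0,0, 15,0,0,0.3,0,0,0, 15,0,0,0.1,0,0,0, 15,0,0,0,0,0,0, 15,0,0,0,0,0,0]'
python3 to.py .598 .286 .055 -2.7
```

```text
time_s: 8.9
position: [0.5984, 0.287, 0.0614]
tool_rot: [[0.048, 0.999, 0.002], [0.999, -0.048, 0.0], [0.001, 0.002, -1.0]]
ft_force: [-0.0, 1.5, -0.0]
grip_width: 0.0246
t 8.9 pos [0.5984 0.287  0.0614] grip 0.024608494591076766 F [-0.   1.5 -0. ]
shift units [-0.02  -0.008  0.129]
tool y yaw -2.75 z axis [ 1.6e-03  4.0e-04 -1.0e+00] q [15.4 41.5 67.8 -0.  70.6 18.2]
wz units -0.006143603764848571
```

```bash
python3 -m pendant '[15,0,0,0.04,0,0,0, 15,0,0,0.02,0,0,0, 15,0,0,0,0,0,0]'
python3 to.py .598 .286 .055 -2.7
```

```text
time_s: 9.2
position: [0.598, 0.2871, 0.0575]
tool_rot: [[0.048, 0.999, 0.0], [0.999, -0.048, 0.0], [0.0, 0.0, -1.0]]
ft_force: [0.2, -0.1, -0.6]
grip_width: 0.0242
t 9.2 pos [0.598  0.2871 0.0575] grip 0.02423582478595668 F [ 0.2 -0.1 -0.6]
shift units [-0.022  0.002  0.05 ]
tool y yaw -2.73 z axis [ 2.e-04  1.e-04 -1.e+00] q [15.4 41.7 68.1  0.  70.2 18.2]
wz units -0.0037526865686111077
```

```bash
python3 -m pendant '[15,0,0,0.02,0,0,0, 15,0,0,0.01,0,0,0, 15,0,0,0,0,0,0]'
python3 -m pendant '[15,0,0,0.02,0,0,0, 15,0,0,0,0,0,0]'
```

```text
time_s: 9.5
position: [0.5979, 0.2871, 0.0557]
tool_rot: [[0.048, 0.999, -0.0], [0.999, -0.048, -0.0], [-0.0, -0.0, -1.0]]
ft_force: [0.2, 0.3, -0.8]
grip_width: 0.0246
time_s: 9.7
position: [0.598, 0.2871, 0.0554]
tool_rot: [[0.048, 0.999, 0.001], [0.999, -0.048, 0.0], [0.0, 0.001, -1.0]]
ft_force: [-1.5, -0.4, 4.0]
grip_width: 0.0247
```

Contact (4 N). Release gently to 40 mm and rise.

```bash
python3 -m pendant '[30,0,0,0,0,0,0, 36,0,0,0,0,0,0, 40,0,0,0,0,0,0, 40,0,0,0,0,0,0, 40,0,0,-0.2,0,0,0, 40,0,0,-0.4,0,0,0, 40,0,0,-0.8,0,0,0, 40,0,0,-0.9,0,0,0, 40,0,0,-0.9,0,0,0]'
python3 - <<'E'
from ov import *
from rig import *
for n in('top','scene'):
    d=get_image(n); np.savez(f'pics/{n}4.npz',**d)
d=np.load('pics/scene4.npz');crop('s',d,(200,130,370,240),4,[],'pics/s4.png')
P,_,_=xyz(d); u0,v0=320,185
E
python3 to.py .598 .286 .2 -2.7
```

```text
time_s: 10.6
position: [0.5976, 0.287, 0.2174]
tool_rot: [[0.048, 0.999, 0.0], [0.999, -0.048, 0.0], [0.0, 0.0, -1.0]]
ft_force: [0.7, 0.4, -0.2]
grip_width: 0.0403
t 10.7 pos [0.5998 0.2877 0.223 ] grip 0.03993033261133649 F [-0.5  0.3  0.4]
shift units [-0.038 -0.04   0.459]
tool y yaw -2.72 z axis [ 0.013   0.0036 -0.9999] q [15.5 33.8 55.1  0.  90.3 18.2]
wz units -0.0020876038511971617
```

View pics/s4.png

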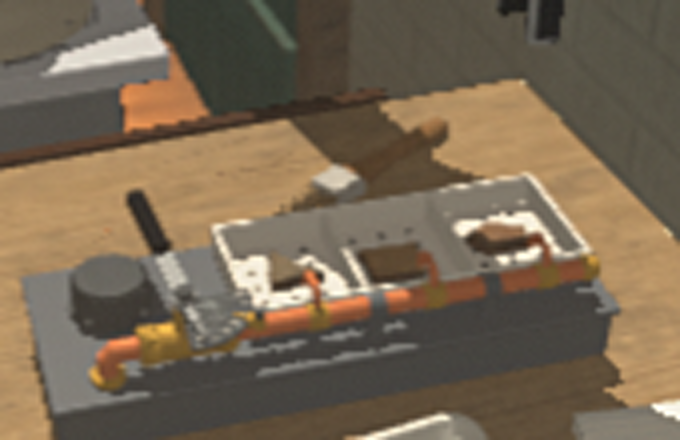

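```bash
python3 to.py .5706 .0341 .2 -90
python3 - <<'E'
import ov
from ov import *
ov.ux,ov.uy,ov.yaw=.6115,.1372,np.radians(-2.7)
G=(0,255,0);Rr=(0,0,255);B=(255,0,0)
ims=[]
for n,k,b,f in(('top','01',(235,135,275,175),10),('scene','0134',(235,185,275,225),10)):
  ims=[]
  fr=[np.load(f'pics/{n}{i}.npz') for i in k]
  d=dict(fr[0]); d['frame']=np.mean([x['frame'].astype(float) for x in fr],0)
  A=lambda r,t,z:U(.052+r*np.cos(t),-.105+r*np.sin(t),z)
  pol=[([A(.052,t*np.pi/12,.1),A(.058,t*np.pi/12,.1)],B) for t in range(7)]
  pol.append(([A(.003,t,.114) for t in np.linspace(0,6.28,15)],Rr))
  crop(n,d,b,f,[],'pics/t.png',.7); ims.append(cv2.imread('pics/t.png'))
  crop(n,d,b,f,pol,'pics/t.png',.7); ims.append(cv2.imread('pics/t.png'))
  cv2.imwrite(f'pics/m_{n}.png',np.hstack(ims))
  a=d['frame'][b[1]:b[3],b[0]:b[2]]
  if n=='top':
    print(np.round(a[:,:,0]-a[:,:,2])[3:22,3:22].astype(int)); print(a.sum(-1)[3:22,3:22].astype(int))
E
```

```text
t 10.7 pos [0.5998 0.2877 0.223 ] grip 0.03993033261133649 F [-0.5  0.3  0.4]
shift units [-5.097 -0.348  0.434]
tool y yaw -2.72 z axis [ 0.013   0.0036 -0.9999] q [15.5 33.8 55.1  0.  90.3 18.2]
wz units 10.910412396148804
[[44 44 45 44 45 46 46 48 46 47 47 48 48 48 46 44 40 38 35]
 [53 52 52 52 52 52 52 50 52 53 53 54 52 49 44 40 34 31 29]
 [58 56 56 56 56 54 50 46 46 50 53 52 50 42 35 30 27 26 25]
 [58 58 58 58 57 54 45 38 37 43 46 45 40 34 28 25 24 22 22]
 [60 60 60 59 58 54 44 34 31 34 36 34 30 26 24 21 19 17 17]
 [62 61 60 60 59 55 46 34 29 28 29 27 24 22 20 18 13 12 14]
 [62 62 60 60 57 52 44 36 28 26 25 23 20 16 16 16 12 10 12]
 [60 60 60 58 53 44 38 36 32 27 22 18 14 13 14 15 12 10 12]
 [58 58 58 56 48 35 32 40 44 32 20 15 12 11 12 13 11  8 10]
 [56 57 56 56 50 38 38 56 62 43 21 16 14 12 10 10 10  8  8]
 [56 56 56 56 55 51 58 75 77 55 27 18 16 14 11  9  8  8  8]
 [55 56 56 56 58 61 70 79 75 60 42 25 18 15 11  9  8  9  9]
 [56 57 56 57 57 59 62 60 54 54 52 36 19 14 10  8  8  9  9]
 [54 54 54 54 54 52 46 36 31 36 42 34 18 11  9  8  8  9 10]
 [44 45 45 44 44 40 30 19 16 19 22 
[... 1105 characters left out ...]
 328 333 290 271 297 309 294 265 244 237 239
  239]
 [322 324 325 320 306 297 312 340 347 318 288 287 300 299 268 244 242 250
  255]
 [323 325 328 327 323 315 312 322 335 329 309 284 275 276 261 250 251 263
  267]
 [307 308 310 313 312 307 294 285 299 310 301 274 255 249 250 253 258 267
  271]
 [255 256 256 257 261 263 262 255 260 271 270 256 247 244 248 252 257 265
  273]
 [200 199 200 201 209 239 271 269 255 247 248 247 249 254 260 261 262 266
  277]
 [200 199 198 199 210 257 309 306 274 248 244 253 259 262 271 275 278 274
  281]
 [239 236 236 231 234 260 295 292 264 244 246 263 265 271 280 289 298 293
  292]
 [249 249 245 242 238 243 256 254 245 240 242 258 267 276 286 298 316 317
  311]]
```

View pics/m_top.png

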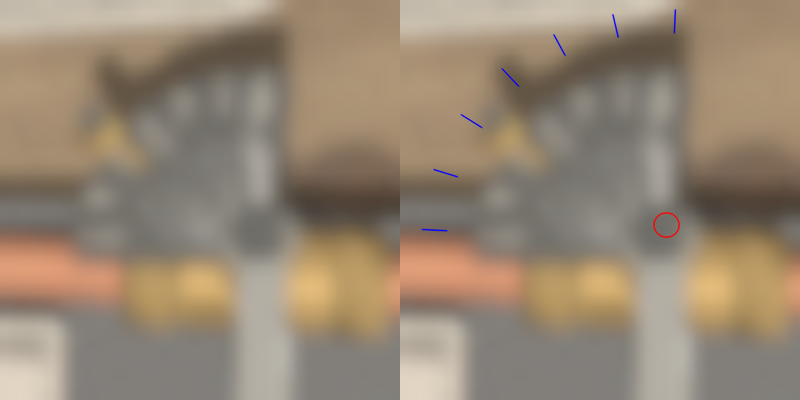

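View pics/m_scene.png

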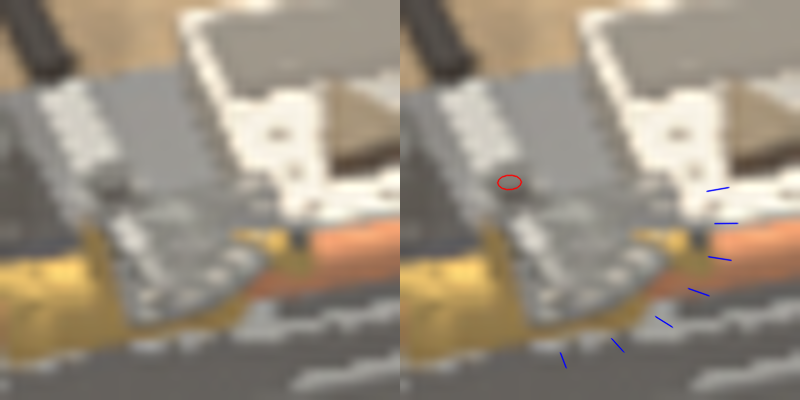

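```bash
cat > polar.py <<'E'
import ov
from ov import *
ov.ux,ov.uy,ov.yaw=.6115,.1372,np.radians(-2.7)
def polar(d,z,rs,th,off):
    P=[U(.052+off[0]+r*np.cos(t),-.105+off[1]+r*np.sin(t),z) for r in rs for t in th]
    uv=proj(d,P).astype(np.float32).reshape(len(rs),len(th),2)
    return cv2.remap(d['frame'].astype(np.float32),uv[...,0],uv[...,1],cv2.INTER_CUBIC)
E
python3 - <<'E'
from polar import *
from scipy.optimize import minimize
fr=[np.load(f'pics/top{i}.npz') for i in '01']
d=dict(fr[0]); d['frame']=np.mean([x['frame'].astype(float) for x in fr],0)
for x in [fr[0],fr[1],d]:
  dd=dict(x)
  T=np.radians([15,30,45,75,90]);w=np.radians(7.5)
  def cost(o):
    c=0
    for t in T:
        a=polar(dd,.1,[.035,.037,.039,.041],[t-w,t-w/2,t,t+w/2,t+w],o[:2]).sum(-1).mean(0)
        c-=a[2]-.5*(a[0]+a[4])
    return c
  # coarse grid on offset
  g=[(cost((a,b)),a,b) for a in np.arange(-.008,.0081,.001) for b in np.arange(-.008,.0081,.001)]
  o=min(g)[1:]; r=minimize(cost,o,method='Nelder-Mead',options=dict(xatol=1e-4,initial_simplex=[o,(o[0]+.001,o[1]),(o[0],o[1]+.001)]));o=r.x
  print('off',o,r.fun)
  th=np.radians(np.arange(30,90,1.))
  a=polar(dd,.102,[.044,.046,.048,.050,.052],th,o); br=(a[...,0]-a[...,2])/a.sum(-1)*100
  for R,row in zip((44,46,48,50,52),br): print(R,np.round(row[10:45:2]).astype(int))
  m=br[1:4].mean(0); s=slice(12,42); q=np.clip(m[s]-np.percentile(m[s],40),0,None); print('brass ang',(np.arange(30,90,1.)[s]*q).sum()/q.sum(), np.arange(30,90)[s][np.argmax(m[s])])
  th=np.radians(np.arange(-10,12,1.)); a=polar(dd,.114,np.arange(.012,.038,.003),th,o).sum(-1).mean(0);print('pointer',np.round(a).astype(int))
  a=polar(dd,.115,np.arange(.055,.12,.005),th+np.pi,o).sum(-1).mean(0);print('sleeve',np.round(a).astype(int))
E
```

```text
off [-0.0006951   0.00158348] -154.47511291503906
44 [11 11 11 12 14 18 21 23 23 24 23 22 20 18 16 16 14 12]
46 [15 14 15 16 17 18 20 20 21 21 22 22 20 18 18 17 17 16]
48 [17 17 16 17 16 16 15 14 15 17 19 20 20 18 17 17 17 17]
50 [17 17 17 17 16 15 13 12 11 14 17 19 19 18 17 17 17 17]
52 [17 17 18 17 17 16 15 13 13 15 17 18 18 17 17 17 17 18]
brass ang 62.98451570714834 62
pointer [285 285 287 290 295 301 310 319 329 337 344 348 350 349 347 342 336 329
 322 315 309 304]
sleeve [287 287 287 286 284 281 276 265 248 218 172 122  88  80  78  80  86 106
 136 165 186 201]
off [-0.0006153   0.00143956] -152.9613494873047
44 [11 11 10 11 14 18 21 23 24 24 23 22 20 18 16 15 14 12]
46 [16 15 15 15 17 18 19 20 21 21 22 22 21 19 17 17 16 16]
48 [17 17 16 16 16 16 16 15 15 16 19 20 20 18 18 17 17 17]
50 [17 17 17 16 16 15 13 12 12 14 17 19 19 18 17 17 17 17]
52 [17 17 18 17 17 16 14 13 13 14 17 18 18 17 17 17 17 18]
brass ang 63.080414546862556 62
pointer [282 281 282 285 290 295 304 313 323 332 339 344 347 347 344 340 335 329
 322 315 309 304]
sleeve [257 248 239 232 227 223 217 207 190 163 128  97  78  77  77  78  81  92
 116 144 167 184]
off [-0.00069888  0.00159391] -153.754638671875
44 [11 11 10 12 14 18 21 23 23 24 23 22 20 18 16 15 14 12]
46 [15 14 15 15 17 18 19 20 21 21 22 22 20 18 18 17 16 16]
48 [17 17 16 16 16 16 15 15 15 16 19 20 20 18 17 17 17 17]
50 [17 17 17 17 16 15 13 12 12 14 17 19 19 18 17 17 17 17]
52 [17 17 18 17 17 16 14 13 13 15 17 18 18 17 17 17 17 18]
brass ang 63.02152791131114 62
pointer [284 284 286 289 294 301 309 318 328 336 343 347 349 348 345 340 334 327
 321 314 308 303]
sleeve [273 268 263 259 256 252 247 237 220 192 152 111  84  78  78  79  83  98
 124 153 175 191]
```

Run:
```python
from polar import *
fr=[np.load(f'pics/top{i}.npz') for i in '01']
d=dict(fr[0]); d['frame']=np.mean([x['frame'].astype(float) for x in fr],0)
R=cv2.Rodrigues(d['rvec'])[0];print('cam',-R.T@np.ravel(d['tvec']))
th=np.radians(np.arange(-10,100,.15)); rs=np.arange(.060,.010,-.00015)
a=np.clip(polar(d,.101,rs,th,(-.0007,.0016)),0,255)
a=np.clip((a/255)**.7*255*1.2,0,255).astype(np.uint8)[...,::-1].copy()
for t in range(0,91,15):
    x=int((t+10)/.15); cv2.line(a,(x,0),(x,20),(255,0,0),1); cv2.putText(a,str(t),(x+2,12),0,.4,(0,0,0),1)
for r in(38,44,48): cv2.line(a,(0,int((60-r)/.15)),(8,int((60-r)/.15)),(0,0,255),1)
cv2.imwrite('pics/pol.png',a)
```

```text
cam [0.4039396  0.05504769 1.00800225]
```

View pics/pol.png

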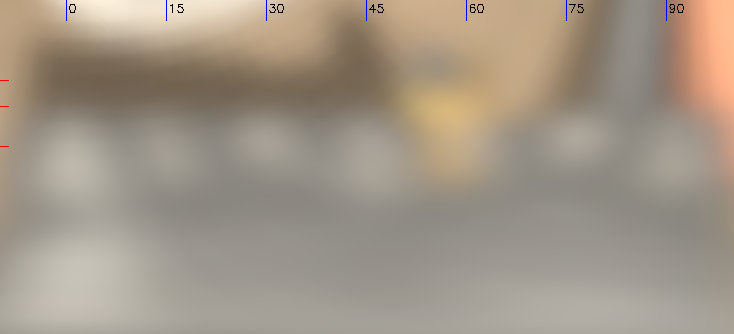

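```bash
python3 -m pendant '[40,-0.2,0,0,0,0,0.5, 40,0,0,0,0,0,1, 40,0,0,0,0,0,1, 40,0,0,0,0,0,1, 40,0,0,0,0,0,1, 40,0,0,0,0,0,1, 40,0,0,0,0,0,1, 40,0,0,0,0,0,1, 40,0,0,0,0,0,1, 40,0,0,0,0,0,1, 40,0,0,0,0,0,1, 40,0,0,0,0,0,0.4]' 25
python3 -m pendant '[40,0,0,0,0,0,0, 40,0,0,0,0,0,0]'
python3 to.py .570 .031 .2 -89.7
```

```text
time_s: 11.9
position: [0.5974, 0.2771, 0.2151]
tool_rot: [[1.0, -0.003, 0.0], [-0.003, -1.0, 0.0], [0.0, -0.0, -1.0]]
ft_force: [-0.3, 0.3, 0.6]
grip_width: 0.0399
time_s: 12.1
position: [0.5974, 0.2771, 0.215]
tool_rot: [[1.0, 0.003, 0.0], [0.003, -1.0, 0.0], [0.0, -0.0, -1.0]]
ft_force: [-0.2, -0.3, -0.4]
grip_width: 0.0401
t 12.1 pos [0.5974 0.2771 0.215 ] grip 0.04013561047968186 F [-0.2 -0.3 -0.4]
shift units [-0.563  4.921  0.3  ]
tool y yaw -89.83 z axis [ 1.e-04  1.e-04 -1.e+00] q [ 14.6  33.7  56.6   0.   89.7 104.4]
wz units -0.015676680605025695
```

```bash
python3 -m pendant '[40,-0.08,0.5,0.05,0,0,0, 40,-0.08,0.7,0.05,0,0,0, 40,-0.08,0.8,0.05,0,0,0, 40,-0.08,0.8,0.05,0,0,0, 40,-0.08,0.8,0.05,0,0,0, 40,-0.08,0.8,0.05,0,0,0, 40,-0.08,0.52,0,0,0,0, 40,0,0,0,0,0,0, 40,0,0,0,0,0,0, 40,0,0,0,0,0,0]'
python3 to.py .570 .031 .1 -89.7
python3 - <<'E'
from ov import *
from rig import *
for n in('top','scene'):
    d=get_image(n); np.savez(f'pics/{n}5.npz',**d)
    crop(n,d,(200,80,370,240) if n=='scene' else (130,130,310,290),3.2,[],f'pics/{n}5.png',.8)
a,b=cv2.imread('pics/top5.png'),cv2.imread('pics/scene5.png');h=min(a.shape[0],b.shape[0]);cv2.imwrite('pics/v5.png',cv2.resize(np.hstack([a[:h],b[:h]]),None,fx=.7,fy=.7))
E
```

```text
time_s: 13.1
position: [0.5699, 0.0319, 0.1999]
tool_rot: [[1.0, 0.003, 0.0], [0.003, -1.0, 0.0], [0.0, -0.0, -1.0]]
ft_force: [-0.1, -0.6, -0.0]
grip_width: 0.0403
t 13.1 pos [0.5699 0.0319 0.1999] grip 0.04028658497630137 F [-0.1 -0.6 -0. ]
shift units [0.002 0.019 1.999]
tool y yaw -89.84 z axis [ 2.e-04  2.e-04 -1.e+00] q [-8.7 25.2 74.1  0.  80.7 81.2]
wz units -0.01792338778221847
```

View pics/v5.png

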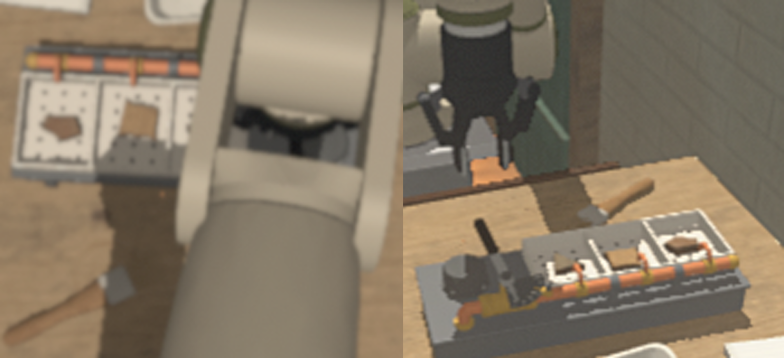

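```bash
python3 - <<'E'
from h import *
d=np.load('pics/top5.npz');P,_,_=xyz(d)
x,y=130+int(62/.7/3.2),130+int(127/.7/3.2);print(x,y,P[y,x]);print(np.round(P[y-8:y+9:2,x-14:x+15:2,2]*1000).astype(int))
E
python3 -m pendant '[40,0,0,0.4,0,0,0, 40,0,0.02,0.6,0,0,0, 40,0,0,0.6,0,0,0, 40,0,0,0.4,0,0,0, 40,0,0,0,0,0,0, 40,0,0,0,0,0,0]'
python3 -m pendant '[8,0,0,0,0,0,0, 8,0,0,0,0,0,0, 8,0,0,0,0,0,0, 8,0,0,0,0,0,0, 8,0,0,0,0,0,0, 8,0,0,0,0,0,0]' 25
python3 to.py .570 .031 .1 -89.7
```

```text
157 186 [0.59919312 0.2840278  0.06165065]
[[48 47 49 51 50 52 51 52 52 52 49 50 54 50 53]
 [53 50 54 49 50 48 49 49 53 51 50 50 49 50 52]
 [49 51 52 61 64 64 65 66 66 59 59 51 49 54 73]
 [49 50 48 64 61 61 62 64 64 66 63 50 52 53 74]
 [47 51 49 58 59 60 62 62 62 63 61 56 51 52 71]
 [54 50 52 50 52 61 66 62 60 62 62 63 53 49 71]
 [48 51 52 48 51 50 63 62 60 63 60 52 52 51 73]
 [48 52 52 50 50 51 52 59 53 49 50 53 53 52 75]
 [51 50 51 50 54 54 47 53 50 52 49 49 50 52 77]]
time_s: 13.8
position: [0.5702, 0.0306, 0.1004]
tool_rot: [[1.0, 0.002, 0.0], [0.002, -1.0, -0.0], [0.0, 0.0, -1.0]]
ft_force: [0.2, 0.3, 0.3]
grip_width: 0.0398
time_s: 14.4
position: [0.5704, 0.0301, 0.1012]
tool_rot: [[1.0, 0.002, 0.003], [0.002, -1.0, -0.0], [0.003, 0.0, -1.0]]
ft_force: [0.5, 0.3, 7.0]
grip_width: 0.0134
t 14.4 pos [0.5704 0.0301 0.1012] grip 0.013363585476130372 F [0.5 0.3 7. ]
shift units [-0.007 -0.018  0.024]
tool y yaw -89.9 z axis [ 2.6e-03 -3.0e-04 -1.0e+00] q [-8.9 30.9 82.2  0.  66.8 81. ]
wz units -0.024693445142583315
```

```bash
python3 -m pendant '[8,0,0.092,0,0,0,-0.375, 8,0.01,0.184,0,0,0,-0.75, 8,0.01,0.184,0,0,0,-0.75, 8,0,0,0,0,0,0]'
python3 to.py .570 .031 .1 -32
```

```text
time_s: 14.8
position: [0.5739, 0.007, 0.1012]
tool_rot: [[0.965, 0.263, 0.004], [0.263, -0.965, 0.0], [0.004, 0.001, -1.0]]
ft_force: [1.3, 2.8, 5.7]
grip_width: 0.0134
t 14.8 pos [0.5739 0.007  0.1012] grip 0.013360960142973624 F [1.3 2.8 5.7]
shift units [ 0.051 -0.483  0.024]
tool y yaw -74.76 z axis [ 3.7e-03  4.0e-04 -1.0e+00] q [-11.1  31.1  81.7   0.1  66.9  63.6]
wz units -5.345377325998884
```

```bash
python3 -m pendant '[8,0.01,0.184,0,0,0,-0.75, 8,0.01,0.184,0,0,0,-0.75, 8,0.01,0.184,0,0,0,-0.75, 8,0.01,0.184,0,0,0,-0.75, 8,0.01,0.184,0,0,0,-0.75, 8,0.01,0.184,0,0,0,-0.75, 8,0,0.031,0,0,0,-0.12, 8,0,0,0,0,0,0, 8,0,0,0,0,0,0]'
python3 to.py .570 .031 .1 -35.4
python3 - <<'E'
from ov import *
from rig import *
for n in('top','scene'):
    d=get_image(n); np.savez(f'pics/{n}6.npz',**d)
    crop(n,d,(200,150,300,240) if n=='scene' else (210,125,310,215),4,[],f'pics/{n}6.png',.8)
a,b=cv2.imread('pics/top6.png'),cv2.imread('pics/scene6.png');cv2.imwrite('pics/v6.png',np.hstack([a,b]))
E
```

```text
time_s: 15.7
position: [0.605, -0.0375, 0.1012]
tool_rot: [[0.614, 0.789, 0.004], [0.789, -0.614, 0.002], [0.004, 0.002, -1.0]]
ft_force: [3.5, 7.7, 4.4]
grip_width: 0.013
t 15.7 pos [ 0.605  -0.0375  0.1012] grip 0.012998489873892738 F [3.5 7.7 4.4]
shift units [ 0.652 -1.394  0.024]
tool y yaw -37.9 z axis [ 0.0042  0.0023 -1.    ] q [-14.8  33.9  76.2   0.2  69.7  23. ]
wz units -0.3123175192706471
```

View pics/v6.png

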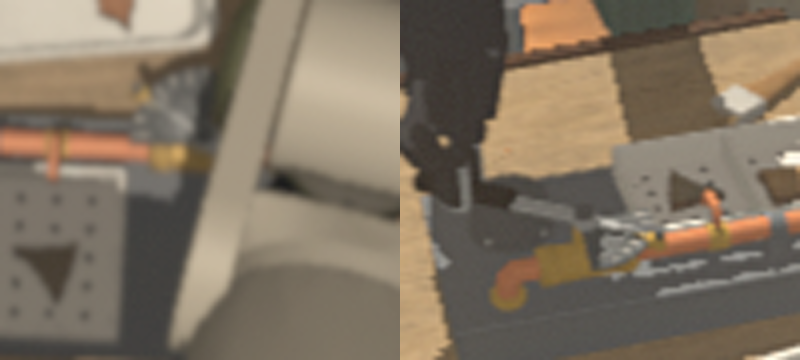

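```bash
cat > pv.py <<'E'
import sys
from polar import *
d=dict(np.load(sys.argv[1])); ims=[]
for z in(.101,.112):
    th=np.radians(np.arange(-10,100,.15)); rs=np.arange(.056,.014,-.00015)
    a=np.clip(polar(d,z,rs,th,(-.0007,.0016)),0,255)
    a=np.clip((a/255)**.7*255*1.3,0,255).astype(np.uint8)[...,::-1].copy()
    for t in range(0,91,15):
        x=int((t+10)/.15); cv2.line(a,(x,0),(x,20),(255,0,0),1); cv2.putText(a,str(t),(x+2,12),0,.4,(0,0,0),1)
    ims.append(a)
cv2.imwrite(sys.argv[2],np.vstack(ims))
E
python3 pv.py pics/top6.npz pics/pol6.png
```

```text
(no output)
```

View pics/pol6.png

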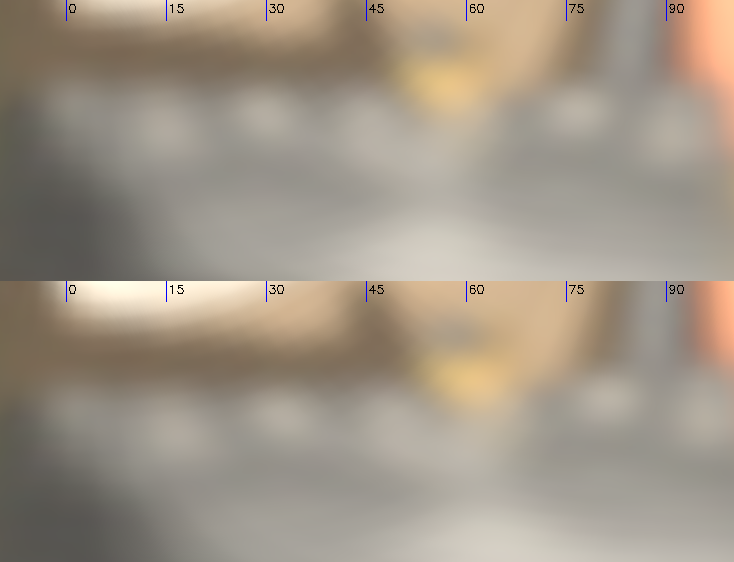

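Run:
```python
from polar import *
for k in '0','6':
    d=dict(np.load(f'pics/top{k}.npz')); P,_,_=xyz(d)
    ph=[3,55][k=='6']*np.pi/180
    for r in (-.03,-.02,.02,.025,.03,.034,.037):
        uv=proj(d,[U(.0513+r*np.cos(ph),-.1034+r*np.sin(ph),.11)])[0]; u,v=np.round(uv).astype(int)
        print(k,r,u,v,np.round(P[v-1:v+2,u-1:u+2,2].ravel()*1000).astype(int))
d=dict(np.load('pics/top6.npz'))
th=np.radians(np.arange(40,80,2.))
for z in(.101,.106,.112):
  for r in(.02,.024,.028,.032,.036):
    print(z,r,np.round(polar(d,z,[r-.001,r+.001],th,(-.0007,.0016)).sum(-1).mean(0)).astype(int))
```

```text
0 -0.03 260 170 [109 108 107 109 107 109 110 108 110]
0 -0.02 260 166 [108 111 107 111 110 110 108 106 106]
0 0.02 260 150 [ 99 105 100  99 107 106 101 108 104]
0 0.025 260 148 [100 105 101 103 103 100  99 105 100]
0 0.03 260 145 [ 97 105 103  99 107 100 102 104  99]
0 0.034 260 144 [103 100 102  97 105 103  99 107 100]
0 0.037 260 143 [100 102 100 103 100 102  97 105 103]
6 -0.03 270 165 [428 427 427 428 427 429 430 429 428]
6 -0.02 267 163 [426 428 427 428 427 426 427 427 426]
6 0.02 254 153 [102  99 102 104 106 105 106 104 108]
6 0.025 252 151 [100 103  98 104  98 101 104 103 102]
6 0.03 250 150 [ 98 102 102 107 102 100 100 106 104]
6 0.034 249 149 [ 97  98 100 105  98 102 104 107 102]
6 0.037 248 148 [101  99  99 102  97  98 103 105  98]
0.101 0.02 [296 308 321 334 347 359 369 374 375 370 360 349 336 324 312 304 298 292
 290 289]
0.101 0.024 [264 267 275 285 298 309 321 328 330 326 317 305 293 283 277 273 272 271
 271 270]
0.101 0.028 [247 252 259 269 280 292 302 309 310 304 292 279 267 262 258 258 259 259
 258 255]
0.101 0.032 [261 274 289 301 307 312 318 323 323 313 299 281 264
[... 373 characters left out ...]
95 282 269 260 255 254 255
 257 257]
0.106 0.032 [259 269 284 299 308 311 313 317 323 325 317 303 286 268 255 246 242 243
 243 243]
0.106 0.036 [257 269 288 303 306 300 293 294 307 320 323 318 305 286 265 252 253 263
 276 283]
0.112 0.02 [267 268 270 276 283 291 303 315 328 341 351 358 359 354 346 334 323 312
 302 296]
0.112 0.024 [248 248 248 251 255 262 270 281 293 303 311 314 312 305 295 286 279 273
 270 269]
0.112 0.028 [242 247 253 261 270 282 291 299 307 314 317 314 304 289 275 262 254 252
 252 253]
0.112 0.032 [261 264 273 289 303 311 311 309 312 319 324 322 311 296 279 262 252 244
 244 245]
0.112 0.036 [244 245 260 280 295 298 290 284 287 301 318 326 324 313 293 271 254 253
 262 277]
```

```bash
python3 -m pendant '[22,0,0,0,0,0,0, 40,0,0,0,0,0,0, 40,0,0,0,0,0,0, 40,0,0,-0.4,0,0,0, 40,0,0,-0.9,0,0,0, 40,0,0,-0.9,0,0,0, 40,-0.3,-0.4,-0.3,0,0,0, 40,-0.5,-0.66,0,0,0,0, 40,-0.5,-0.66,0,0,0,0, 40,-0.5,-0.66,0,0,0,0, 40,-0.5,-0.66,0,0,0,0, 40,-0.5,-0.66,0,0,0,0]'
python3 -m pendant '[40,0,0,0,0,0,0, 40,0,0,0,0,0,0]'
python3 - <<'E'
from ov import *
from rig import *
for n in('top','scene'):
    fs=[]
    for i in range(4): d=get_image(n); fs.append(d['frame'].astype(float))
    d['frame']=np.mean(fs,0); np.savez(f'pics/{n}7.npz',**d)
    crop(n,d,(200,150,300,240) if n=='scene' else (210,125,310,215),4,[],f'pics/{n}7.png',.8)
a,b=cv2.imread('pics/top7.png'),cv2.imread('pics/scene7.png');cv2.imwrite('pics/v7.png',np.hstack([a,b]))
E
python3 pv.py pics/top7.npz pics/pol7.png;python3 to.py .5 0 .2
```

```text
time_s: 17.0
position: [0.3699, -0.0356, 0.2247]
tool_rot: [[0.615, 0.788, -0.0], [0.788, -0.615, -0.0], [-0.0, 0.0, -1.0]]
ft_force: [-0.0, -0.9, 1.0]
grip_width: 0.04
time_s: 17.2
position: [0.3716, -0.036, 0.2253]
tool_rot: [[0.616, 0.788, 0.001], [0.788, -0.616, -0.001], [0.0, 0.001, -1.0]]
ft_force: [0.2, 0.6, 0.1]
grip_width: 0.0397
t 17.6 pos [ 0.3721 -0.0358  0.2246] grip 0.04001410374082372 F [0.7 0.5 0.3]
shift units [2.138 1.578 0.491]
tool y yaw -37.95 z axis [-5.e-04  2.e-04 -1.e+00] q [-23.8   4.1  99.6  -0.   76.2  14.1]
```

View pics/v7.png

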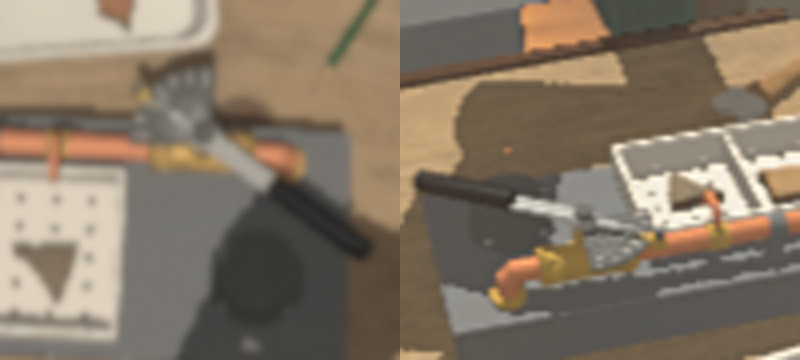

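View pics/pol7.png

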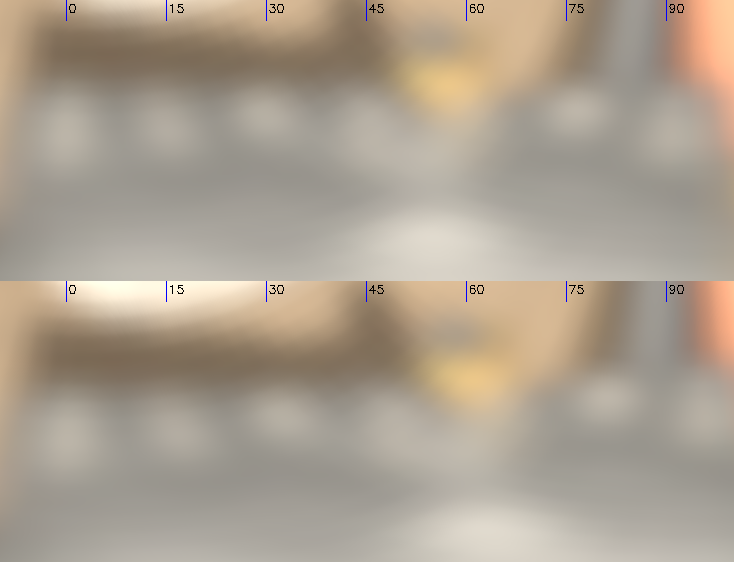

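```bash
cat > lev.py <<'E'
import sys
from polar import *
def fit(d,ph0):
    res={}
    for name,r0,r1,sg,z in(('sleeve',.056,.118,1,.112),('bar',.014,.046,-1,.110)):
        ph=ph0
        for it in range(3):
            c,s=np.cos(ph),np.sin(ph); tt=np.linspace(-.016,.016,65); pts=[]
            rs=np.arange(r0,r1,.003)
            P=[U(.0513-r*c+t*s,-.1034-r*s-t*c,z) for r in rs for t in tt]
            uv=proj(d,P).astype(np.float32).reshape(len(rs),len(tt),2)
            I=cv2.remap(d['frame'].astype(np.float32),uv[...,0],uv[...,1],cv2.INTER_CUBIC).sum(-1)
            off=[]
            for row in I:
                w=(np.median(np.r_[row[:12],row[-12:]])-row) if sg>0 else row-np.percentile(row,40)
                w=np.clip(w,0,None); w[w<.4*w.max()]=0; off.append((w*tt).sum()/w.sum())
            k,b=np.polyfit(rs,off,1); 
            # t axis = (s,-c): point=-r(c,s)+t(s,-c) ; slope k => direction angle change
            ph=ph+np.arctan(k)
        res[name]=(np.degrees(ph).round(2),(b*1000).round(2),np.std(np.array(off)-np.polyval([k,b],rs))*1000)
    return res
if __name__=='__main__':
    for a in sys.argv[1:]:
        f,p=a.split(','); print(f,fit(dict(np.load(f)),np.radians(float(p))))
E
python3 lev.py pics/top0.npz,3 pics/top1.npz,3 pics/top7.npz,56 pics/top7.npz,54
```

```text
pics/top0.npz {'sleeve': (np.float64(2.96), np.float64(2.48), np.float64(0.5205455021762353)), 'bar': (np.float64(-7.7), np.float64(7.93), np.float64(2.237964901134624))}
pics/top1.npz {'sleeve': (np.float64(2.08), np.float64(3.36), np.float64(0.4960465837713894)), 'bar': (np.float64(-7.63), np.float64(7.9), np.float64(2.1928613290484593))}
pics/top7.npz {'sleeve': (np.float64(56.56), np.float64(-2.82), np.float64(0.6939172462022773)), 'bar': (np.float64(68.41), np.float64(-7.32), np.float64(1.1301189971342749))}
pics/top7.npz {'sleeve': (np.float64(56.6), np.float64(-2.89), np.float64(0.6886119087127816)), 'bar': (np.float64(68.24), np.float64(-7.18), np.float64(1.016965230015617))}
```

Run:
```python
from polar import *
ims=[]
for n,b in(('top',(238,138,268,168)),('scene',(238,190,268,220))):
    d=dict(np.load(f'pics/{n}7.npz'))
    A=lambda r,t,z:U(.0513+r*np.cos(t),-.1034+r*np.sin(t),z)
    crop(n,d,b,13,[],'pics/t.png',.6);ims.append(cv2.imread('pics/t.png'))
cv2.imwrite('pics/z7.png',np.hstack(ims))
```

```text
(no output)
```

View pics/z7.png

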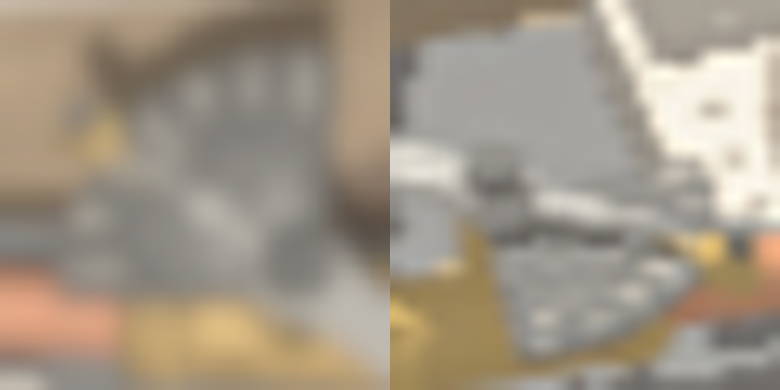

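Run:
```python
from polar import *
from scipy.optimize import minimize
fr=[np.load(f'pics/scene{i}.npz') for i in '0134']
d0=dict(fr[0]); d0['frame']=np.mean([x['frame'].astype(float) for x in fr],0)
d=dict(np.load('pics/scene7.npz'))
A=lambda o,r,t,z:U(.052+o[0]+r*np.cos(t),-.105+o[1]+r*np.sin(t),z)
# hand-read tick centres in zoom (13x, origin 238,190; second panel x-390)
tk={0:(540,345),15:(595,322),30:(632,295),45:(660,268)}
uv=np.array([((x-390)/13+238-.5,y/13+190-.5) for x,y in tk.values()])
f=lambda o:((proj(d,[A(o[:2],o[2],np.radians(t),.1) for t in tk])-uv)**2).sum()
r=minimize(f,[0,0,.04],method='Nelder-Mead',options=dict(xatol=1e-5,fatol=1e-6,maxiter=2000));print(r.x,r.fun)
o=r.x[:2]
ims=[]
for dd,z in((d0,.101),(d,.101),(d,.106)):
    th=np.radians(np.arange(-10,100,.15)); rs=np.arange(.058,.022,-.0002)
    P=[A(o,q,t,z) for q in rs for t in th]
    m=proj(dd,P).astype(np.float32).reshape(len(rs),len(th),2)
    a=cv2.remap(dd['frame'].astype(np.float32),m[...,0],m[...,1],cv2.INTER_CUBIC)
    a=np.clip((np.clip(a,0,255)/255)**.7*255*1.1,0,255).astype(np.uint8)[...,::-1].copy()
    for t in range(0,91,15):
        x=int((t+10)/.15); cv2.line(a,(x,0),(x,20),(255,0,0),1); cv2.putText(a,str(t),(x+2,12),0,.4,(0,0,0),1)
    ims.append(a)
cv2.imwrite('pics/spol.png',np.vstack(ims))
```

```text
[-0.00525733  0.00046522  0.03980572] 1.2230445016446225
```

View pics/spol.png

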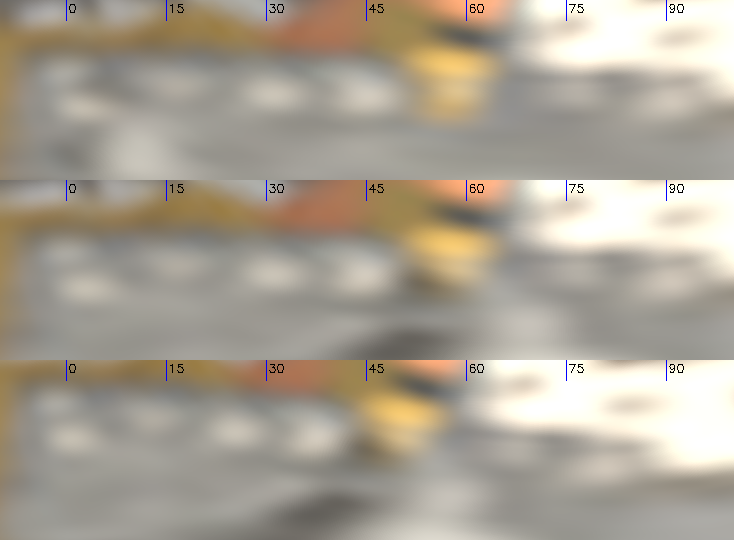

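Run:
```python
from ov import *
d=np.load('pics/top7.npz');crop('t',d,(85,80,405,320),2.4,[],'pics/fin.png',.8)
```

```text
(no output)
```

View pics/fin.png

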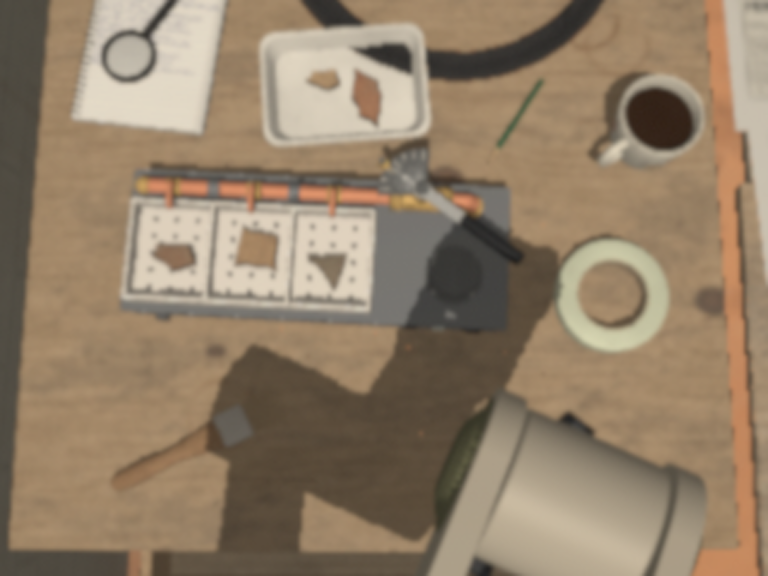

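The sherd sits flat at (173,255) in the left compartment. The lever's tail pointer meets the brass marker at (387,165). The brush, tape roll and other sherds look unchanged, and the gripper is clear of everything.

```bash
python3 -c "
from rig import *
print(close_job())"
```

```text
the job is handed in; nothing more can be done
None
```

I set the loose sherd down flat in the empty left-hand compartment while the valve was still shut. I then gripped the lever, turned it anticlockwise to the brass setting marker, let go and backed the arm clear. I handed the job in at about 17.6 s.

**Sherd:** I felt it touch the compartment floor at about 4 N before opening the fingers. The depth image shows its top at 59–66 mm above the desk all over, about 12 mm above the floor, so it lies flat.

**Valve angle:** The marker measures about 57° on the dial. The last checks of the lever did not fully agree:

| Check | Lever angle |
|---|---|
| Gripper yaw (sleeve may have shifted slightly in the pads) | about 55° |
| Grip sleeve line, top camera | 56.6° |
| Pointer, top camera | about 57.5° |
| Pointer, scene camera | about 60° ± 2° |

In both close-ups the pointer lines up with the marker to within about a degree by eye, so I made no further correction.

**Shut position:** In the first images the lever stood at about 2–3°, not exactly 0°. I took that as shut, because nothing had touched it before I gripped it.

**Everything else:** In the final picture the marker, the other sherds, the tape roll and the brush look unchanged, judged by eye only. The largest force I read at the end of a move was about 9 N.

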